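# Load the toy dump truck with marbles and hold the photo turntable for the shot

### The job

The toy dump truck is to be photographed with a load of marbles: use the scoop to fetch at least three of the five marbles from the wooden tray and tip them into the truck's bed, without fingering or spilling any, and lay the scoop back down flat. Then take the turntable by its raised rim and, with the hand and arm clear of the truck, turn it until the truck's cab squarely faces the phone, and finish while still holding the rim so that it stays still for the photo. Leave the truck standing in the middle of the turntable and the other things on the ledge where they are.

Things in the scene. Friction and masses are not known exactly. Their poses are not given: they have to be found in the camera images.
- turntable: black fixed foot of the photo turntable; origin on its vertical axis, on the ledge. It carries a white round platter: floor 30 mm above the ledge, 280 mm across outside, with an upright rim all round, 5 mm thick (radius 135 to 140 mm), top 56 mm above the ledge. The rim can be pinched from above, one finger inside; the truck's sides leave about 80 mm inside it, nose and tail only 30 mm
- platter (a joint): turn of the white platter on its foot, rad, growing anticlockwise seen from above; its zero means nothing; turns far beyond what is needed either way, with light bearing friction (about 0.012 N m) and no spring or detent
- truck: green plastic dump truck with black wheels, standing loose near the middle of the platter and turning with it; 204 mm long, 106 mm wide, 111 mm high, about 0.4 kg. Origin midway along it at the wheels' underside (on the platter's floor); its +x axis points out through cab and grille, +z up
- truck_bed (a point): middle of the space in the truck's open bed: 20 mm above the bed's floor, 69 mm above the truck's underside, 32 mm behind its origin; x towards the cab. The bed inside is 126 mm long (x), 92 mm wide, 46 mm deep: its rim is 125 mm above the ledge, the cab just ahead of it 16 mm higher
- phone: dark phone, 150 mm wide and 72 mm high, standing upright on its long edge in a small black tripod beyond the turntable (fixed), its top 186 mm above the ledge; origin on the ledge below the middle of the phone
- tray: open wooden marble tray, fixed, long axis x; underside on the ledge. Inside it is 84 mm wide; its flat floor, 6 mm above the ledge, runs from 105 mm behind the origin (upright end wall) to 95 mm ahead, where the end wall leans outward (65 degrees to the floor) so that a scoop pushed along +x gathers the marbles. Walls 6 mm thick, 36 mm high. The marbles start 0 to 85 mm ahead of the origin; the floor behind it is free
- marble1_center (a point): centre of a loose round marble (green glass), 22 mm across, about 14 g; it rolls by itself on slopes over about 13 degrees
- marble2_center (a point): centre of a loose round marble (amber glass), 22 mm across, about 14 g; it rolls by itself on slopes over about 13 degrees
- marble3_center (a point): centre of a loose round marble (red), 22 mm across, about 14 g; it rolls by itself on slopes over about 13 degrees
- marble4_center (a point): centre of a loose round marble (blue), 22 mm across, about 14 g; it rolls by itself on slopes over about 13 degrees
- marble5_center (a point): centre of a loose round marble (green glass), 22 mm across, about 14 g; it rolls by itself on slopes over about 13 degrees
- scoop_grip (a point): middle of the grip of the loose aluminium scoop's dark wooden handle: a level flat-sided bar along the scoop's x, 16 mm wide (y), 20 mm high, 88 mm long (35 mm ahead of this point to 53 mm behind). Lying flat, 75 mm above the scoop's underside, 85 mm behind the middle of its pan. x points to the open mouth, z up. About 150 g, steady on its flat pan
- scoop_lip (a point): middle of the scoop's thin front lip, level with its underside; 126 mm ahead of and 75 mm below scoop_grip. Pan 72 mm wide outside, 68 mm inside, 82 mm long from lip to back wall, floor 3 mm thick, side walls 30 mm high along its rear 33 mm, from there sloping down to nothing at the lip, so carry it nose up
- taxi: orange die-cast taxi, 125 x 52 x 46 mm, loose bystander; origin at the centre of its underside
- van: black plastic police van, 150 x 66 x 82 mm, loose bystander; origin at the centre of its underside
- ramp: wooden ramp block, 120 x 60 x 48 mm, loose bystander; origin at the centre of its underside
- dish: blue ceramic key dish, 124 mm across, 35 mm high, loose bystander; origin at the centre of its underside

How it is judged:
On the way, in this order (a step that is already met when the one before it is completed fails the run):
1. at least three marbles lie in the truck's bed ((distance between each of marble1_center, marble2_center, marble3_center and truck_bed below 0.066 m or distance between each of marble1_center, marble2_center, marble4_center and truck_bed below 0.066 m or distance between each of marble1_center, marble2_center, marble5_center and truck_bed below 0.066 m or distance between each of marble1_center, marble3_center, marble4_center and truck_bed below 0.066 m or distance between each of marble1_center, marble3_center, marble5_center and truck_bed below 0.066 m or distance between each of marble1_center, marble4_center, marble5_center and truck_bed below 0.066 m or distance between each of marble2_center, marble3_center, marble4_center and truck_bed below 0.066 m or distance between each of marble2_center, marble3_center, marble5_center and truck_bed below 0.066 m or distance between each of marble2_center, marble4_center, marble5_center and truck_bed below 0.066 m or distance between each of marble3_center, marble4_center, marble5_center and truck_bed below 0.066 m)), for 0.2 s.
2. the scoop lies flat again, let go (height (world z) of scoop_lip below 0.016 m and height (world z) of scoop_grip between 0.065 and 0.095 m and contact force between the fingers and scoop below 0.05 N), for 0.2 s.
3. the truck faces the phone with the fingers holding the rim (y of phone in the frame of truck between -0.025 and 0.025 m and x of phone in the frame of truck above 0.1 m and contact force between the fingers and turntable above 2 N), for 0.3 s.
At the end, for the whole second after the job is handed in: Three or more marbles in the bed, the rest in the tray; scoop flat and let go; the line straight ahead of the truck within 25 mm of the phone's middle; truck upright, within 30 mm of the axis; fingers hold the rim (over 2 N), platter still (under 0.03 rad/s) (all of step 2 and all of step 3 and (distance between each of marble1_center, marble2_center, marble3_center and truck_bed below 0.066 m or distance between each of marble1_center, marble2_center, marble4_center and truck_bed below 0.066 m or distance between each of marble1_center, marble2_center, marble5_center and truck_bed below 0.066 m or distance between each of marble1_center, marble3_center, marble4_center and truck_bed below 0.066 m or distance between each of marble1_center, marble3_center, marble5_center and truck_bed below 0.066 m or distance between each of marble1_center, marble4_center, marble5_center and truck_bed below 0.066 m or distance between each of marble2_center, marble3_center, marble4_center and truck_bed below 0.066 m or distance between each of marble2_center, marble3_center, marble5_center and truck_bed below 0.066 m or distance between each of marble2_center, marble4_center, marble5_center and truck_bed below 0.066 m or distance between each of marble3_center, marble4_center, marble5_center and truck_bed below 0.066 m) and (distance between marble1_center and truck_bed below 0.066 m or height (world z) of marble1_center between 0.0145 and 0.03 m) and (distance between marble2_center and truck_bed below 0.066 m or height (world z) of marble2_center between 0.0145 and 0.03 m) and (distance between marble3_center and truck_bed below 0.066 m or height (world z) of marble3_center between 0.0145 and 0.03 m) and (distance between marble4_center and truck_bed below 0.066 m or height (world z) of marble4_center between 0.0145 and 0.03 m) and (distance between marble5_center and truck_bed below 0.066 m or height (world z) of marble5_center between 0.0145 and 0.03 m) and velocity of joint platter between -0.03 and 0.03 rad/s and horizontal distance between truck and turntable below 0.03 m and angle between truck's own z axis and vertical below 0.1 rad); the arm keeps its last pose, push and grip.
It fails at once if a marble is touched by the fingers (contact force between the fingers and marble1 above 0.3 N or contact force between the fingers and marble2 above 0.3 N or contact force between the fingers and marble3 above 0.3 N or contact force between the fingers and marble4 above 0.3 N or contact force between the fingers and marble5 above 0.3 N).
It fails at once if the hand or arm touches the truck (contact force between any of the fingers, the arm and truck above 1 N).
It fails at once if the truck is shoved out of the turntable's middle (horizontal distance between truck and turntable above 0.045 m).
It fails at once if the taxi, van, ramp or key dish is pushed from its place (distance of any of taxi, van, ramp, dish from where it was at the start of the episode above 0.03 m).
It also fails if it takes over 72 s, if anything falls off the work surface, if the arm or the gripper's body presses on something with over 40 N, if the wrist force passes 120 N, or if a joint passes its speed limit or range.

### The arm

A 6-joint arm with a two-finger parallel gripper is mounted at the origin on the work surface. World frame = base frame: x ahead of the robot, y to its left, z up, the work surface at z = 0. Lengths are in m, angles in rad, forces in N, time in s.
With the tool pointing down it reaches from about 0.325 to 0.9 m from the base axis. Payload 6.1 kg.
Tool frame: the origin (TCP) lies midway between the tips of the shut fingers; the grasp point (between the pads) lies 19 mm behind it; z points along the fingers, y is the direction in which the jaws open and shut (so a half turn about z gives the same grasp; the last joint's range is limited). The gripper opens to 87 mm and grips with 3 to 60 N. Pads are 19 mm wide; open, the fingers measure 117 mm over their backs; the gripper's body (75 mm by 190 mm) begins 51 mm behind the grasp point.
Start: joints at [1.123, 0.22, 1.526, -0, 1.395, -0.126], TCP at [0.198, 0.593, 0.223] pointing down, gripper open.
Joint ranges: [-2.98, 2.98], [-0.91, 2.08], [0.09, 2.57], [-1.24, 4.39], [0.2, 2.65], [-2.68, 2.68]. Speed limits (rad/s): [2.57, 2.57, 3.01, 3.14, 3.14, 3.14].

### API

Orientations are given as [roll, pitch, yaw] about the fixed x, y, z axes, in that order (R = Rz(yaw) Ry(pitch) Rx(roll)).
In Python, from bench import * gives the robot as it stands.
- The arm moves only by the tool drive_tool, never from a script. Its argument "rows" is one flat list of numbers, 7 for each row, row after row: the shift along the world's x, y, z in units of 0.3 m (1.0 is 0.3 m), then the turn, a rotation vector about the world's x, y, z in units of 180 degrees (1.0 is 180 degrees), then the closure, from -1 (fully open) to 1 (shut), so that 0 is half open. A call has 1 to 5 rows; each row is the pose to reach, as a shift and turn from the pose measured when the call began, turning the shorter way round; what a row does not reach only later rows make up. A row lasts 1/10 s, in which the tool goes at most 50 mm and 8.59 degrees, less where a joint would pass 70% of its speed; a pose out of reach is approached as far as the arm can. A call with a number of a shift or a turn outside -1 to 1 is refused whole. A call with a gripper value outside its range is refused whole. The fingers move at their own pace and stop on an object; "force" is the grip in N (left out, the last holds). Time passes only in rows, so rows that repeat a pose let the fingers close. It gives the time, the measured TCP pose, the force and the opening at its end, in the units of the state.
- sense(): the state, without advancing time (a new reading comes with each control period).
- capture(name): name is "scene" or "top" or "wrist"; returns a dict with "frame" (400x640x3 uint8, blue, green, red), "camera_matrix" (3x3 intrinsics, pixels), "T" (4x4, takes a point from camera to world coordinates); the wrist camera has in their place "T_tool_cam" (4x4, takes a point from camera to tool coordinates, whose origin is the TCP and whose axes are the flange's). Camera axes: x right, y down, z forward; pixel columns grow to the right and rows downward; lengths in m; the calibration is good to about 2 mm. A picture is of the moment at which its call begins: read the wrist's pose just before it. There is no depth.
- hand_in(): hands the job in, once; it reports no verdict.
The state is a dict: "clock": time; "joint_positions": joint angles; "qvel": joint speeds; "joint_efforts": joint torques, N m; "ee_pos": TCP position; "tcp_rot": TCP orientation; "wrist_force": force on the tool from outside, world axes, zero at the start; "ft_torque": the same for the moment, N m; "grip_width": finger opening in m.
Only numpy, scipy, OpenCV 4.12 (cv2) and the standard library are available. Lean on these libraries where they do the work, as an engineer would, in place of code of your own. Each camera call takes 0.05 s, during which the arm holds its last target.

## Working session

There is one attempt and no reset: what is moved stays moved. The work goes in short steps, Python scripts to look and compute and a tool call to move; the robot and the scene stay as the last step left them, time stands still between calls to the robot, and variables do not carry over. Pictures are saved under pics/ and viewed, and the job is handed in when it is done.

Besides the shell and the picture viewer there is one more tool, called after ">>>" as name(argument=value, ...) on one line, values as JSON. drive_tool: Moves the arm, as the interface text tells. Shifts and turns lie within -1 to 1; 1 stands for 0.3 m of shift or 180 degrees of turn. Its arguments: {"type":"object","properties":{"rows":{"type":"array","items":{"type":"number","minimum":-1,"maximum":1}},"force":{"type":"number"}},"required":["rows"]}

```bash
ls; mkdir -p pics; python3 - <<'E'
from bench import *
import cv2,numpy as np
s=sense();print(s)
for n in("scene","top","wrist"):
    c=capture(n);cv2.imwrite(f"pics/{n}0.png",c["frame"]);np.savez(f"pics/{n}0.npz",**c)
    print(n,{k:np.round(v,3).tolist() for k,v in c.items() if k!="frame"})
E
```

```text
pics
{'clock': 0.0, 'joint_positions': array([ 1.12290496e+00,  2.21219388e-01,  1.52758645e+00, -6.27559940e-06,
        1.39471442e+00, -1.26089949e-01]), 'qvel': array([-1.64499956e-04,  6.07215143e-04, -3.78800559e-04, -1.44142239e-03,
        4.53822358e-04,  2.44032605e-05]), 'joint_efforts': array([ 1.17093680e-05, -4.94605207e+01, -3.87383330e+01,  7.00497860e-02,
        5.70800551e-02, -1.57014574e-04]), 'ee_pos': array([0.19740419, 0.59235927, 0.22145449]), 'tcp_rot': array([-3.13967958e+00, -2.36279865e-04,  2.81979212e+00]), 'wrist_force': array([ 1.02574446,  0.12406029, -0.20587936]), 'ft_torque': array([ 0.02980956, -0.00852981, -0.0076411 ]), 'grip_width': 0.08716750732628879}
scene {'camera_matrix': [[517.958, 0.0, 318.17], [0.0, 517.958, 199.468], [0.0, 0.0, 1.0]], 'T': [[-0.283, 0.739, -0.611, 1.547], [0.959, 0.212, -0.187, 0.271], [-0.009, -0.639, -0.769, 1.261], [0.0, 0.0, 0.0, 1.0]]}
top {'camera_matrix': [[506.175, 0.0, 324.55], [0.0, 506.175, 201.106], [0.0, 0.0, 1.0]], 'T': [[0.024, -0.995, 0.099, 0.422], [-1.0, -0.024, 0.001, -0.035], [0.002, -0.099, -0.995, 1.905], [0.0, 0.0, 0.0, 1.0]]}
wrist {'camera_matrix': [[321.376, 0.0, 320.84], [0.0, 321.376, 203.305], [0.0, 0.0, 1.0]], 'T_tool_cam': [[-0.002, -0.962, -0.275, 0.075], [1.0, -0.002, 0.001, -0.0], [-0.001, -0.275, 0.962, -0.162], [0.0, 0.0, 0.0, 1.0]]}
```

View pics/scene0.png

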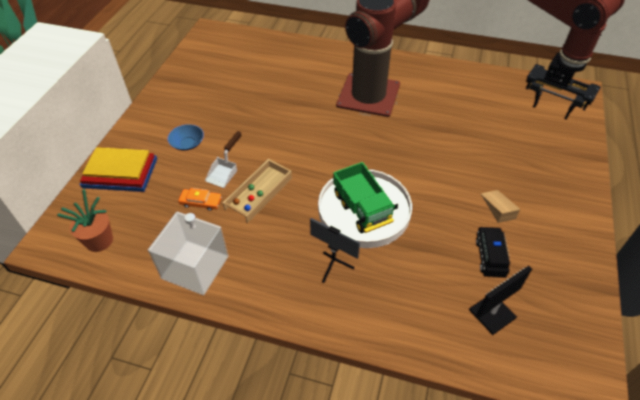

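View pics/top0.png

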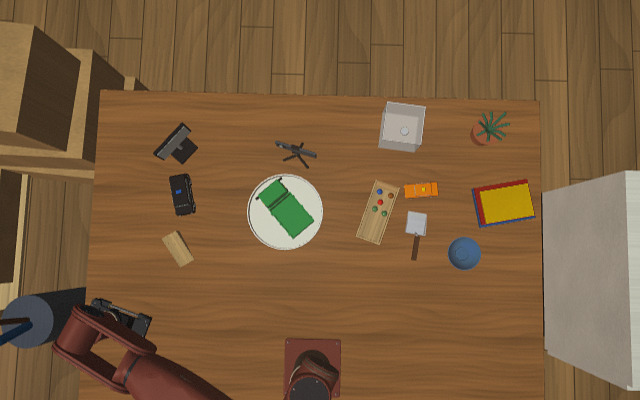

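View pics/wrist0.png

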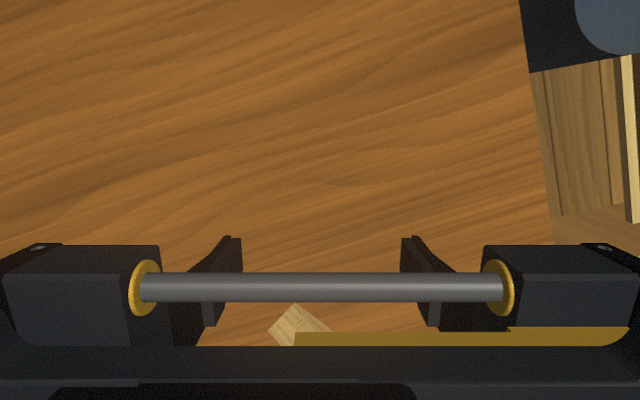

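Top view: the turntable is at about (285,212) and the phone on its tripod at (296,152). The tray is around (378,212) with its marbles toward the top, the scoop pan at (416,223) with its handle toward (415,258), the taxi at (421,189) and the dish at (464,253).

```bash
cat > h.py <<'E'
import numpy as np,cv2
from scipy.spatial.transform import Rotation as R
def ray(K,T,px):
    px=np.atleast_2d(px).astype(float)
    d=np.c_[(px[:,0]-K[0,2])/K[0,0],(px[:,1]-K[1,2])/K[1,1],np.ones(len(px))]
    return T[:3,3],d@T[:3,:3].T
def plane(K,T,px,z):
    o,d=ray(K,T,px);return o+d*((z-o[2])/d[:,2])[:,None]
def proj(K,T,P):
    P=np.atleast_2d(P);c=(P-T[:3,3])@T[:3,:3];return c[:,:2]/c[:,2:]*[K[0,0],K[1,1]]+K[:2,2]
def tri(obs):
    A=np.zeros((3,3));b=np.zeros(3)
    for K,T,p in obs:
        o,d=ray(K,T,p);d=d[0]/np.linalg.norm(d[0]);M=np.eye(3)-np.outer(d,d);A+=M;b+=M@o
    P=np.linalg.solve(A,b)
    return P,[proj(K,T,P)[0]-np.array(p) for K,T,p in obs]
def toolT(s):
    T=np.eye(4);T[:3,:3]=R.from_euler('xyz',s['tcp_rot']).as_matrix();T[:3,3]=s['ee_pos'];return T
def load(n):
    d=np.load(f"pics/{n}.npz");return d['frame'],d['camera_matrix'],d['T']
def snap(name,tag):
    from bench import sense,capture
    s=sense();c=capture(name)
    T=c['T'] if 'T' in c else toolT(s)@c['T_tool_cam']
    cv2.imwrite(f"pics/{tag}.png",c['frame']);np.savez(f"pics/{tag}.npz",frame=c['frame'],camera_matrix=c['camera_matrix'],T=T)
    return s,c['frame'],c['camera_matrix'],T
E
python3 - <<'E'
from h import *
f,K,T=load('top0')
for n,p,z in [('tt',(285,212),.056),('phone',(296,152),.15),('scoophandle',(415.5,247),.08),('pan',(416,223),.0),('tray',(378,212),.02),('taxi',(421,190),.04),('dish',(464,253),.03),('trayTL',(377,180),.036),('trayTR',(400,187),.036),('trayBL',(357,238),.036),('trayBR',(380,244),.036)]:
    print(n,plane(K,T,p,z)[0].round(3))
x=cv2.resize(f[130:290,230:490],None,fx=3,fy=3,interpolation=cv2.INTER_CUBIC);cv2.imwrite('pics/topz.png',x)
f,K,T=load('scene0')
x=cv2.resize(f[120:270,160:430],None,fx=2.9,fy=2.9,interpolation=cv2.INTER_CUBIC);cv2.imwrite('pics/scz.png',x)
E
```

```text
tt [0.561 0.11  0.056]
phone [0.767 0.071 0.15 ]
scoophandle [ 0.445 -0.364  0.08 ]
pan [ 0.536 -0.38   0.   ]
tray [ 0.573 -0.234  0.02 ]
taxi [ 0.657 -0.39   0.04 ]
dish [ 0.428 -0.552  0.03 ]
trayTL [ 0.691 -0.227  0.036]
trayTR [ 0.667 -0.313  0.036]
trayBL [ 0.473 -0.156  0.036]
trayBR [ 0.453 -0.241  0.036]
```

View pics/topz.png

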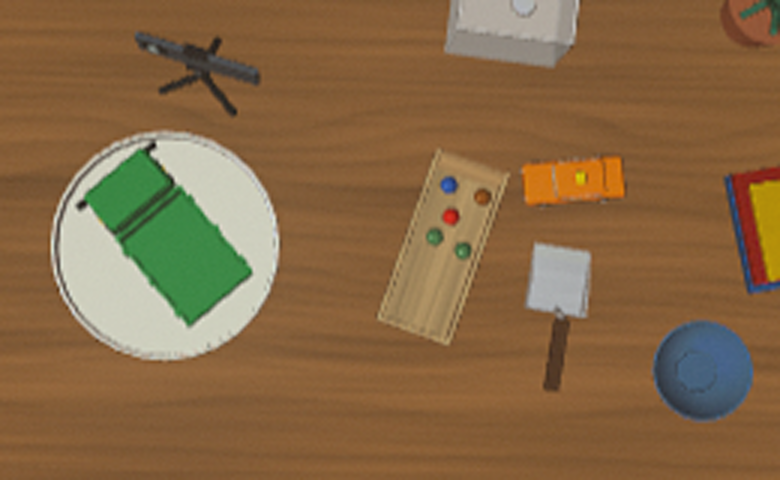

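View pics/scz.png

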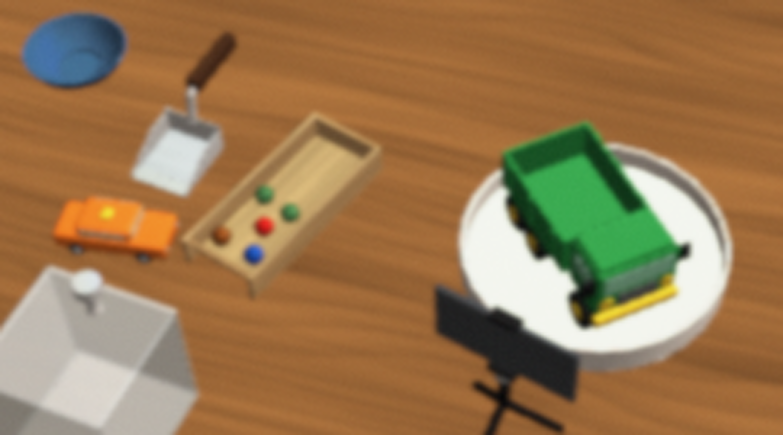

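>>> drive_tool(rows=[0.2,-0.6,0.3,0,0,-0.237,-1,0.2,-0.6,0.3,0,0,-0.237,-1,0.2,-0.6,0.3,0,0,-0.237,-1,0.2,-0.6,0.3,0,0,-0.237,-1,0.2,-0.6,0.3,0,0,-0.237,-1])

```text
clock: 0.65
ee_pos: [0.2592, 0.4101, 0.3147]
tcp_rot: [3.139, -0.0, 2.066]
wrist_force: [0.5, -0.6, -0.1]
grip_width: 0.0868
```

>>> drive_tool(rows=[0.3,-0.7,0.15,0,0,-0.237,-1,0.3,-0.7,0.15,0,0,-0.237,-1,0.3,-0.7,0.15,0,0,-0.237,-1,0.3,-0.7,0.15,0,0,-0.237,-1,0.3,-0.7,0.15,0,0,-0.237,-1])

```text
clock: 1.15
ee_pos: [0.3497, 0.1977, 0.3603]
tcp_rot: [3.138, -0.0, 1.318]
wrist_force: [0.1, 0.8, -0.3]
grip_width: 0.0865
```

>>> drive_tool(rows=[0.3,-0.7,0.15,0,0,-0.237,-1,0.3,-0.7,0.15,0,0,-0.237,-1,0.3,-0.7,0.15,0,0,-0.237,-1,0.3,-0.7,0.15,0,0,-0.237,-1,0.3,-0.7,0.15,0,0,-0.237,-1])

```text
clock: 1.65
ee_pos: [0.4403, -0.0151, 0.4057]
tcp_rot: [3.137, -0.001, 0.567]
wrist_force: [0.7, -0.6, 0.0]
grip_width: 0.0873
```

>>> drive_tool(rows=[0.37,-0.7,0.0,0,0,-0.237,-1,0.37,-0.7,0.0,0,0,-0.237,-1,0.37,-0.7,0.0,0,0,-0.237,-1,0.37,-0.7,0.0,0,0,-0.237,-1,0.37,-0.7,0.0,0,0,-0.237,-1])

```text
clock: 2.15
ee_pos: [0.5518, -0.2277, 0.4048]
tcp_rot: [3.137, 0.0, -0.182]
wrist_force: [0.5, 0.3, 0.1]
grip_width: 0.0867
```

```bash
python3 - <<'E'
from h import *
s,f,K,T=snap('wrist','w1');print(s['ee_pos'],s['tcp_rot'],s['joint_positions'].round(2),np.abs(s['qvel']).max())
E
```

```text
[ 0.55178923 -0.22772123  0.40481549] [ 3.13696136e+00  3.63185994e-04 -1.82148208e-01] [-0.52  0.1   1.32 -0.    1.71  1.23] 1.1127163590123106
```

View pics/w1.png

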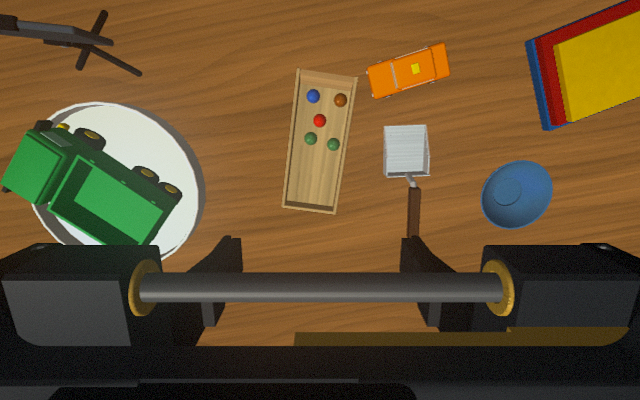

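The wrist view shows the tray from (330,70) to (310,212) with all 5 marbles, the scoop pan at (406,150) with its handle at (413,212), the taxi, the dish and the truck. The arm was still moving when it was taken, so I'll take two settled views.

>>> drive_tool(rows=[-0.33,-0.25,-0.1,0,0,0,-1,-0.33,-0.25,-0.1,0,0,0,-1,-0.33,-0.25,-0.1,0,0,0,-1,-0.33,-0.25,-0.1,0,0,0,-1,-0.33,-0.25,-0.1,0,0,0,-1])

```text
clock: 2.7
ee_pos: [0.4536, -0.3075, 0.3723]
tcp_rot: [3.136, 0.002, -0.194]
wrist_force: [-0.0, 1.0, 0.7]
grip_width: 0.0868
```

```bash
python3 - <<'E'
from h import *
s,f,K,T=snap('wrist','w2');print(s['ee_pos'],s['tcp_rot'],s['joint_positions'].round(2),np.abs(s['qvel']).max())
E
```

```text
[ 0.45362083 -0.30745199  0.37229363] [ 3.13559940e+00  1.83259760e-03 -1.94388051e-01] [-0.74 -0.02  1.51 -0.01  1.65  1.03] 0.033792441285956015
```

View pics/w2.png

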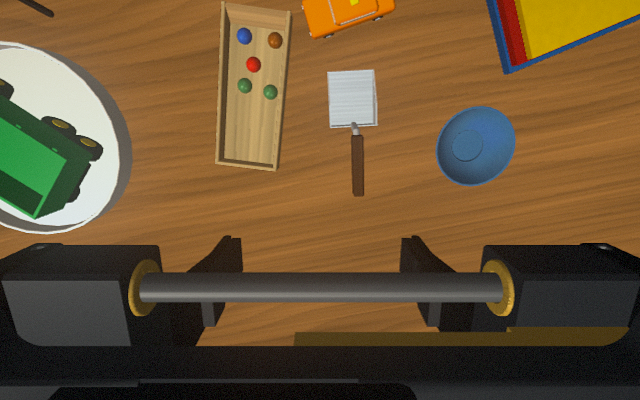

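This settled view shows the tray, scoop and dish clearly (handle from (357,133) to (358,196), pan from (328,71) to (376,127)). One more settled view from further ahead.

>>> drive_tool(rows=[0.4,0.15,-0.1,0,0,0,-1,0.4,0.15,-0.1,0,0,0,-1,0.4,0.15,-0.1,0,0,0,-1,0.4,0.15,-0.1,0,0,0,-1,0.4,0.15,-0.1,0,0,0,-1])

```text
clock: 3.25
ee_pos: [0.5752, -0.2605, 0.3423]
tcp_rot: [3.135, 0.002, -0.19]
wrist_force: [0.2, 0.4, -1.2]
grip_width: 0.0872
```

```bash
python3 - <<'E'
from h import *
s,f,K,T=snap('wrist','w3');print(s['ee_pos'],s['tcp_rot'],s['joint_positions'].round(2),np.abs(s['qvel']).max())
for n in('w2','w3'):
    f,K,T=load(n);h=cv2.cvtColor(f,cv2.COLOR_BGR2HSV)
    # dark brown handle
    m=((f[...,2]<120)&(h[...,1]>110)&(h[...,0]<14)&(f[...,2]>30)).astype(np.uint8);m[235:]=0
    nn,l,st,c=cv2.connectedComponentsWithStats(m)
    for i in range(1,nn):
        if st[i,4]>250:
            cnt=cv2.findContours((l==i).astype(np.uint8),0,2)[0][0];r=cv2.minAreaRect(cnt);print(n,'handle',c[i],st[i],r,cv2.boxPoints(r).round(1).tolist())
    m=((h[...,1]<50)&(f[...,1]>130)).astype(np.uint8);m[235:]=0
    nn,l,st,c=cv2.connectedComponentsWithStats(m)
    for i in range(1,nn):
        if 1000<st[i,4]<8000:
            cnt=cv2.findContours((l==i).astype(np.uint8),0,2)[0][0];r=cv2.minAreaRect(cnt);print(n,'pan',c[i],st[i],cv2.boxPoints(r).round(1).tolist())
E
```

```text
[ 0.57524064 -0.26046565  0.34229271] [ 3.13545706e+00  2.23543341e-03 -1.89772784e-01] [-0.55  0.19  1.34 -0.01  1.61  1.21] 0.03528783169200957
w2 pan [351.69793262  97.97434916] [ 327   70   51   58 2612] [[326.79998779296875, 71.19999694824219], [374.6000061035156, 69.0999984741211], [377.1000061035156, 125.4000015258789], [329.20001220703125, 127.5]]
w3 handle [554.          88.51788491] [539  21  71 124 643] ((560.12158203125, 73.30813598632812), (55.267494201660156, 132.37815856933594), 20.65890884399414) [[510.8999938964844, 125.5], [557.5999755859375, 1.600000023841858], [609.2999877929688, 21.100000381469727], [562.5999755859375, 145.0]]
w3 pan [ 94.73116754 168.88849482] [   0  124  167  111 7049] [[-4.5, 146.60000610351562], [27.0, 93.19999694824219], [191.8000030517578, 190.1999969482422], [160.3000030517578, 243.60000610351562]]
w3 pan [396.46063787 170.89866774] [ 372  144   51   60 2477] [[371.0, 145.6999969482422], [420.6000061035156, 143.8000030517578], [422.8999938964844, 201.3000030517578], [373.20001220703125, 203.1999969482422]]
```

View pics/w3.png

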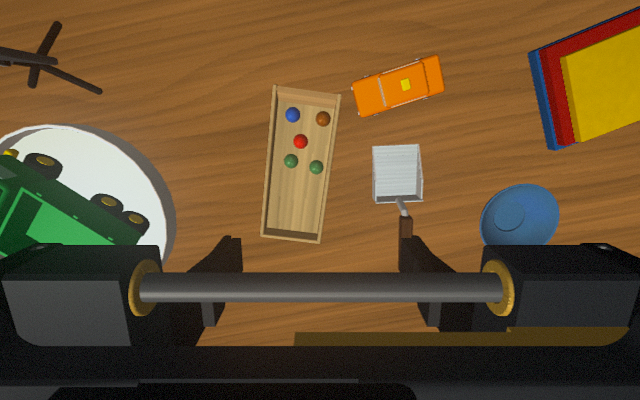

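```bash
python3 - <<'E'
from h import *
f,_,_=load('w2');cv2.imwrite('pics/w2z.png',cv2.resize(f[0:210,205:395],None,fx=4,fy=2.85,interpolation=cv2.INTER_CUBIC))
f,_,_=load('w3');cv2.imwrite('pics/w3z.png',cv2.resize(f[80:250,250:440],None,fx=4,fy=3.4,interpolation=cv2.INTER_CUBIC))
# handle hue check
f,_,_=load('w2');print(f[150,350:366].tolist());print(f[192:200,358].tolist(),f[128:138,357].tolist())
E
```

```text
[[55, 106, 154], [42, 73, 107], [33, 53, 81], [47, 68, 94], [38, 58, 91], [44, 68, 96], [41, 63, 93], [37, 59, 86], [36, 60, 90], [41, 62, 92], [40, 64, 96], [42, 68, 96], [40, 58, 85], [42, 72, 103], [45, 90, 134], [49, 102, 145]]
[[28, 55, 85], [30, 60, 87], [30, 56, 84], [29, 57, 88], [38, 75, 115], [55, 106, 158], [43, 98, 145], [49, 101, 147]] [[96, 101, 107], [122, 129, 135], [132, 138, 146], [134, 143, 151], [133, 143, 152], [140, 147, 154], [130, 140, 148], [36, 49, 65], [31, 53, 75], [36, 59, 87]]
```

View pics/w2z.png

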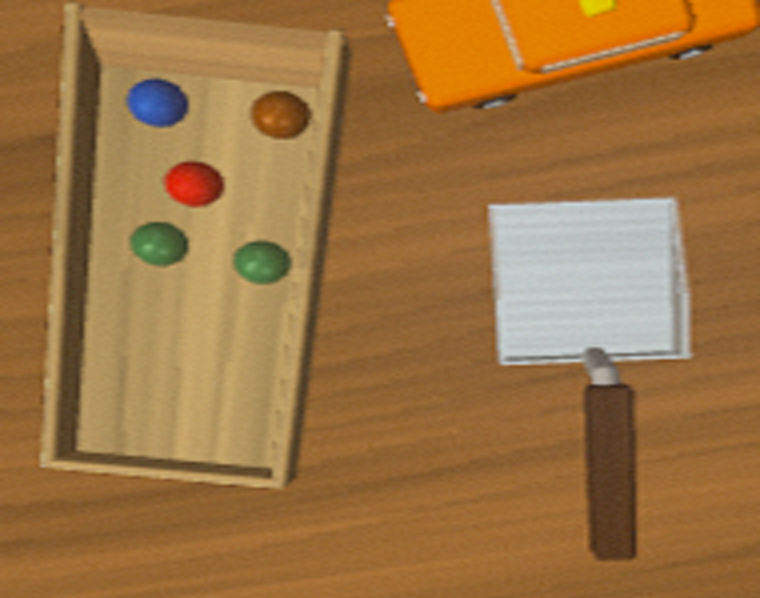

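View pics/w3z.png

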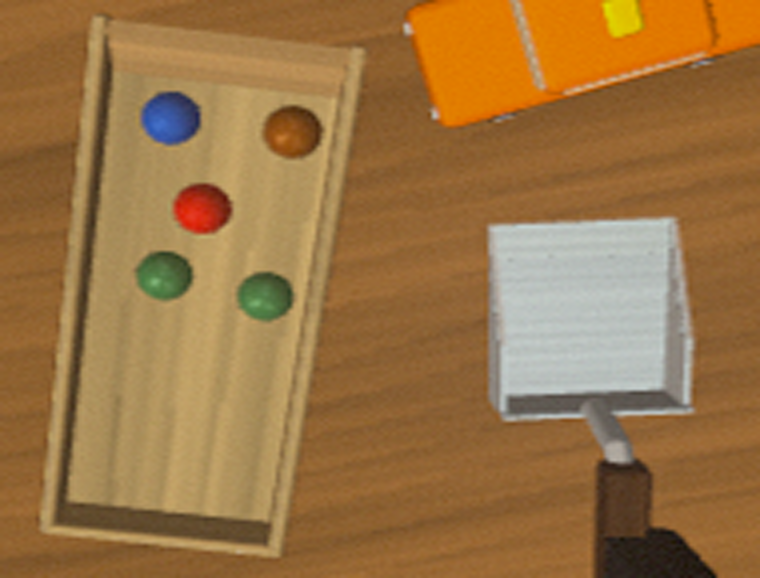

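```bash
python3 - <<'E'
from h import *
_,K,T2=load('w2');_,_,T3=load('w3')
def t(n,a,b):
    P,e=tri([(K,T2,a),(K,T3,b)]);print(n,P.round(4),np.abs(e).max().round(2));return P
print('cams',T2[:3,3],T3[:3,3])
L=t('lipL',(327.5,71.6),(372.5,146.8));R_=t('lipR',(374,69.8),(418.75,144.4))
TL=t('TL',(223,1.8),(274.25,85));TR=t('TR',(290.75,12.3),(340.75,94.7));BL=t('BL',(215.5,163.5),(260.5,235.9));BR=t('BR',(276.75,170.5),(319.75,243.2))
hf=t('hfront',(357.25,135.4),(406.25,216))
for z in(.075,.085,):
  print(z,'front',plane(K,T2,(357.25,135.4),z)[0],'rear',plane(K,T2,(357.8,195),z)[0],'w3 front',plane(K,T3,(406.25,215.3),z)[0])
ll=plane(K,T2,[(327.5,71.6),(374,69.8)],.002);l3=plane(K,T3,[(372.5,146.8),(418.75,144.4)],.002)
for q in(ll,l3):
    d=q[0]-q[1];print(q.mean(0),np.linalg.norm(d),'yaw',np.degrees(np.arctan2(-d[0],d[1])))
c=[plane(K,T2,[(223,1.8),(290.75,12.3),(215.5,163.5),(276.75,170.5)],.036),plane(K,T3,[(274.25,85),(340.75,94.7),(260.5,235.9),(319.75,243.2)],.036)]
for q in c:
    print(q.round(4).tolist());d=(q[0]+q[1]-q[2]-q[3])/2;print('len',np.linalg.norm(d),np.linalg.norm(q[0]-q[1]),np.linalg.norm(q[2]-q[3]),'yaw',np.degrees(np.arctan2(d[1],d[0])), 'yawL',np.degrees(np.arctan2(*(q[0]-q[2])[[1,0]])),'yawR',np.degrees(np.arctan2(*(q[1]-q[3])[[1,0]])))
    u=d/np.linalg.norm(d);print('origin est', (q[2]+q[3])/2+u*.111, q.mean(0))
# marbles
m={'blue':((244,36),(293,115)),'amber':((275,40.5),(323,119)),'red':((253.5,64.6),(300.6,141.3)),'g1':((245,85.5),(291,161)),'g2':((270.5,92),(316.3,167))}
for k,(a,b) in m.items():
    t(k,a,b);print(plane(K,T2,a,.017)[0].round(4),plane(K,T3,b,.017)[0].round(4))
E
```

```text
cams [ 0.52826671 -0.32145428  0.5344346 ] [ 0.65001701 -0.27411498  0.50440312]
lipL [ 0.5827 -0.3449  0.006 ] 0.27
lipR [ 0.5719 -0.4163  0.0012] 0.11
TL [ 0.6958 -0.22    0.0327] 0.07
TR [ 0.666  -0.3083  0.0297] 0.17
BL [ 0.4829 -0.1476  0.0343] 0.17
BR [ 0.4529 -0.2373  0.033 ] 0.49
hfront [ 0.4855 -0.368   0.0706] 0.12
0.075 front [ 0.48581943 -0.36741512  0.075     ] rear [ 0.4004397  -0.35401982  0.075     ] w3 front [ 0.48827078 -0.36739033  0.075     ]
0.085 front [ 0.48674333 -0.36641474  0.085     ] rear [ 0.40322197 -0.353311    0.085     ] w3 front [ 0.49203755 -0.36521812  0.085     ]
[ 0.5776034  -0.38095191  0.002     ] 0.07170911688132325 yaw -9.149226169980937
[ 0.57697521 -0.38049215  0.002     ] 0.07156109482463319 yaw -8.064220721134108
[[0.6947, -0.2208, 0.036], [0.6643, -0.3087, 0.036], [0.483, -0.1479, 0.036], [0.4536, -0.2387, 0.036]]
len 0.22295829196264244 0.09302799423876792 0.0954454525796352 yaw -18.696941403052673 yawL -19.00535030631221 yawR -18.385940793087443
origin est [ 0.57346044 -0.22888434  0.036     ] [ 0.5739143  -0.22903793  0.036     ]
[[0.6954, -0.2203, 0.036], [0.6656, -0.3076, 0.036], [0.4837, -0.1484, 0.036], [0.4538, -0.2367, 0.036]]
len 0.22349637155972232 0.09224460634922473 0.09327399891827812 yaw -18.634332427801453 yawL -18.766270807389926 yawR -18.502254175119848
origin est [ 0.57391663 -0.22801417  0.036     ] [ 0.57462559 -0.22825324  0.036     ]
blue [ 0.6517 -0.2357  0.0215] 0.12
[ 0.6528 -0.2348  0.017 ] [ 0.6518 -0.2355  0.017 ]
amber [ 0.638  -0.2776  0.018 ] 0.06
[ 0.6382 -0.2776  0.017 ] [ 0.6379 -0.2775  0.017 ]
red [ 0.6127 -0.2386  0.0173] 0.02
[ 0.6127 -0.2386  0.017 ] [ 0.6126 -0.2386  0.017 ]
g1 [ 0.5867 -0.2184  0.0174] 0.16
[ 0.5868 -0.2186  0.017 ] [ 0.5865 -0.2181  0.017 ]
g2 [ 0.5702 -0.2542  0.017 ] 0.05
[ 0.5702 -0.2543  0.017 ] [ 0.5702 -0.2541  0.017 ]
```

Tray: origin about (0.574,-0.228), yaw -18.7°, size and height consistent with the text. Scoop: lip at (0.577,-0.381), yaw -8.9°, grip at (0.4525,-0.361). Next I go above the handle.

>>> drive_tool(rows=[-0.41,-0.337,-0.6,0,0,0.011,-1,-0.41,-0.337,-0.6,0,0,0.011,-1,-0.41,-0.337,-0.6,0,0,0.011,-1,-0.41,-0.337,-0.6,0,0,0.011,-1,-0.41,-0.337,-0.6,0,0,0.011,-1], force=50)

```text
clock: 3.8
ee_pos: [0.4491, -0.3633, 0.1621]
tcp_rot: [3.134, 0.001, -0.158]
wrist_force: [0.4, 0.1, -0.7]
grip_width: 0.0868
```

>>> drive_tool(rows=[0,0,0,0,0,0,-1,0,0,0,0,0,0,-1])

```text
clock: 4.0
ee_pos: [0.4484, -0.364, 0.163]
tcp_rot: [3.134, 0.001, -0.161]
wrist_force: [0.3, -0.6, 0.4]
grip_width: 0.0871
```

>>> drive_tool(rows=[0.014,0.009,-0.2,0.0024,0,0.002,-1,0.014,0.009,-0.353,0.0024,0,0.002,-1,0.014,0.009,-0.353,0.0024,0,0.002,-1,0.014,0.009,-0.353,0.0024,0,0.002,-1])

```text
clock: 4.4
ee_pos: [0.4533, -0.3608, 0.058]
tcp_rot: [-3.141, 0.002, -0.153]
wrist_force: [-0.0, -0.6, 0.2]
grip_width: 0.0871
```

```bash
python3 - <<'E'
from h import *
s,f,K,T=snap('wrist','w4');print(s['ee_pos'],s['tcp_rot'],s['wrist_force'])
g=np.array([.4525,-.361,.085]);u=np.array([np.cos(.155),-np.sin(.155),0])
print(proj(K,T,[g+u*.035,g-u*.02]))
E
```

```text
[ 0.45334475 -0.3608373   0.058016  ] [-3.14103267e+00  2.22202679e-03 -1.53319918e-01] [-0.04931336 -0.5931611   0.22043246]
[[321.38307099 209.89534622]
 [321.35208648 317.75125493]]
```

View pics/w4.png

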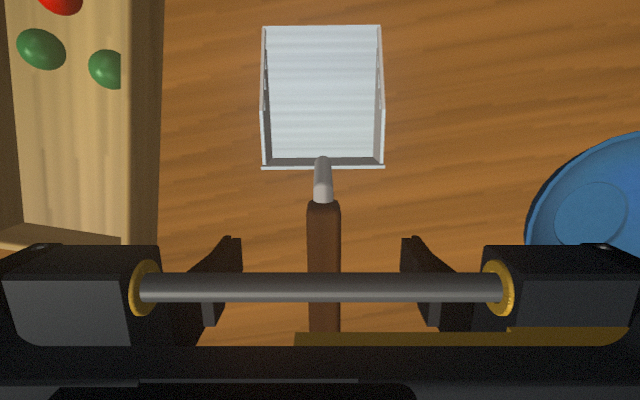

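The handle sits centred between the fingers (u≈323 against 321) and parallel to the tool. Closing.

>>> drive_tool(rows=[0,0,0,0,0,0,1,0,0,0,0,0,0,1,0,0,0,0,0,0,1,0,0,0,0,0,0,1,0,0,0,0,0,0,1], force=50)

```text
clock: 4.95
ee_pos: [0.4544, -0.3623, 0.0603]
tcp_rot: [3.14, -0.001, -0.154]
wrist_force: [-1.3, 0.5, -0.2]
grip_width: 0.055
```

>>> drive_tool(rows=[0,0,0,0,0,0,1,0,0,0,0,0,0,1])

```text
clock: 5.15
ee_pos: [0.4544, -0.3623, 0.0602]
tcp_rot: [3.14, -0.001, -0.154]
wrist_force: [-0.2, -1.0, 0.7]
grip_width: 0.039
```

>>> drive_tool(rows=[0,0,0,0,0,0,1,0,0,0,0,0,0,1,0,0,0,0,0,0,1,0,0,0,0,0,0,1])

```text
clock: 5.55
ee_pos: [0.4543, -0.3622, 0.0601]
tcp_rot: [3.14, -0.001, -0.154]
wrist_force: [0.3, 0.8, -0.0]
grip_width: 0.0152
```

```bash
python3 - <<'E'
from h import *
s,f,K,T=snap('wrist','w5');print(s)
E
```

```text
{'clock': 5.55, 'joint_positions': array([-8.08177508e-01,  2.85844426e-01,  1.77332824e+00, -1.07457659e-03,
        1.08067498e+00,  9.16783566e-01]), 'qvel': array([-0.0016657 , -0.00185253,  0.00072937, -0.00070413, -0.00068936,
        0.00147237]), 'joint_efforts': array([ 5.54265222e-02, -4.76461101e+01, -3.38145304e+01,  5.62998850e-02,
       -5.33809781e-02, -1.81885989e-02]), 'ee_pos': array([ 0.45432763, -0.36220444,  0.06008651]), 'tcp_rot': array([ 3.13977804e+00, -8.07413087e-04, -1.53659004e-01]), 'wrist_force': array([ 0.33775011,  0.8381499 , -0.04266851]), 'ft_torque': array([-0.00795577,  0.14761252,  0.00290899]), 'grip_width': 0.015214422530630007}
```

```bash
cat >> h.py <<'E'
TR0=np.array([.574,-.2284]);TY=np.radians(-18.7)
LIP=np.array([.1245,0,-.060])
def traypt(x,y=0):
    return TR0+x*np.array([np.cos(TY),np.sin(TY)])+y*np.array([-np.sin(TY),np.cos(TY)])
def liptarget(lip,psi,th,off=LIP):
    B=R.from_euler('ZY',[psi,th]);return np.array(lip)-B.apply(off),B*R.from_euler('x',np.pi)
def delta(s,P,Rt):
    R0=R.from_euler('xyz',s['tcp_rot']);rv=(Rt*R0.inv()).as_rotvec()
    dp=P-s['ee_pos']
    print('shift',(dp/.3).round(3),'turn',(rv/np.pi).round(4),'| mm',(dp*1000).round(1),'deg',np.degrees(rv).round(1),'rows need',max(np.linalg.norm(dp)/.05,np.degrees(np.linalg.norm(rv))/8.59).__round__(1))
def lipnow(s,off=LIP):
    Rm=R.from_euler('xyz',s['tcp_rot'])*R.from_euler('x',np.pi)
    lp=s['ee_pos']+Rm.apply(off);x=Rm.apply([1,0,0]);
    d=lp[:2]-TR0;u=np.array([np.cos(TY),np.sin(TY)]);v=np.array([-u[1],u[0]])
    print('lip',lp.round(4),'tray xy',(d@u).round(4),(d@v).round(4),'yaw',np.degrees(np.arctan2(x[1],x[0])).round(2),'nosedown',np.degrees(np.arcsin(-x[2])).round(2));return lp
E
python3 - <<'E'
from h import *
from bench import sense
s=sense();lipnow(s)
p=traypt(-.015);delta(s,*liptarget([*p,.09],TY,0))
E
```

```text
lip [ 5.774e-01 -3.814e-01  2.000e-04] tray xy 0.0523 -0.1438 yaw -8.81 nosedown -0.05
shift [-0.042  0.595  0.3  ] turn [ 0.0006  0.0001 -0.055 ] | mm [-12.5 178.5  89.9] deg [ 0.1  0.  -9.9] rows need 4.0
```

>>> drive_tool(rows=[0,0,0.1,0,0,0,1,0,0,0.2,0,0,0,1,0,0,0.3,0,0,0,1,0,0,0.3,0,0,0,1])

```text
clock: 6.0
ee_pos: [0.4566, -0.3645, 0.155]
tcp_rot: [3.135, -0.008, -0.154]
wrist_force: [1.4, -0.5, -1.5]
grip_width: 0.0156
```

```bash
python3 - <<'E'
from h import *
s,f,K,T=snap('wrist','w6');lp=lipnow(s);print(s['wrist_force'],s['ft_torque'])
print(proj(K,T,[lp]))
p=traypt(-.015);delta(s,*liptarget([*p,.09],TY,0))
E
```

```text
lip [ 0.58  -0.384  0.096] tray xy 0.0555 -0.1455 yaw -8.8 nosedown -0.43
[ 1.40526762 -0.50903418 -1.46485563] [-0.05093965  0.16824741 -0.02556479]
[[320.55325081  30.35269038]]
shift [-0.049  0.603 -0.017] turn [ 0.0027  0.0018 -0.055 ] | mm [-14.7 180.8  -5. ] deg [ 0.5  0.3 -9.9] rows need 3.6
```

View pics/w6.png

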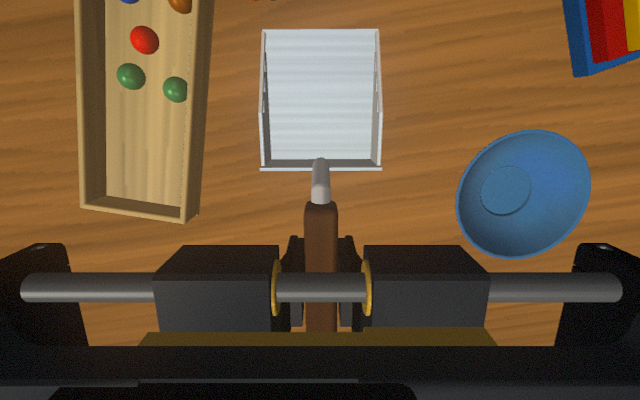

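The scoop is held square. The lip appears at (321,30), against a predicted (320.6,30.4). Carrying it over the tray's free end.

>>> drive_tool(rows=[-0.049,0.603,0.0,0.0027,0.0018,-0.055,1,-0.049,0.603,0.0,0.0027,0.0018,-0.055,1,-0.049,0.603,0.0,0.0027,0.0018,-0.055,1,-0.049,0.603,0.0,0.0027,0.0018,-0.055,1,-0.049,0.603,0.0,0.0027,0.0018,-0.055,1])

```text
clock: 6.55
ee_pos: [0.4389, -0.1781, 0.1498]
tcp_rot: [-3.137, 0.008, -0.323]
wrist_force: [1.3, 0.5, -2.4]
grip_width: 0.0158
```

```bash
python3 - <<'E'
from h import *
s,f,K,T=snap('wrist','w7');lp=lipnow(s);print(np.abs(s['qvel']).max())
p=traypt(-.015);delta(s,*liptarget([*p,.011],TY,0));
print(proj(K,T,[[*traypt(x,y),z] for x in(-.111,.1) for y,z in((.048,.036),(-.048,.036))]).round(0))
E
```

```text
lip [ 0.5566 -0.2172  0.0888] tray xy -0.0201 0.0051 yaw -18.49 nosedown 0.45
0.05459808218430389
shift [ 0.01  -0.019 -0.263] turn [-0.0021 -0.0019 -0.0012] | mm [  3.   -5.6 -78.8] deg [-0.4 -0.3 -0.2] rows need 1.6
[[ 271.  162.]
 [ 383.  162.]
 [ 258. -148.]
 [ 400. -149.]]
```

View pics/w7.png

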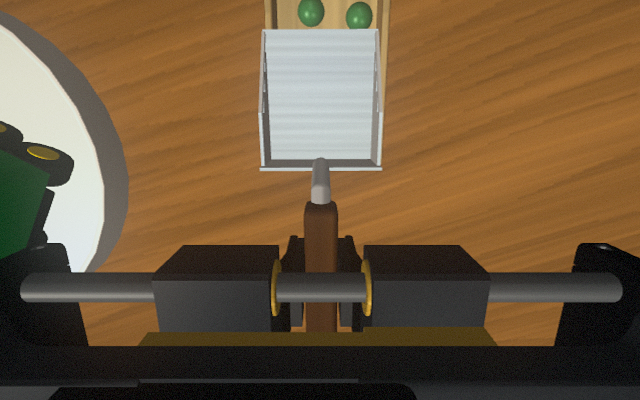

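>>> drive_tool(rows=[0.01,-0.019,-0.05,-0.002,-0.002,-0.001,1,0.01,-0.019,-0.1,-0.002,-0.002,-0.001,1,0.01,-0.019,-0.1,-0.002,-0.002,-0.001,1,0.01,-0.019,-0.1,-0.002,-0.002,-0.001,1])

```text
clock: 7.0
ee_pos: [0.4419, -0.1863, 0.1194]
tcp_rot: [3.141, 0.0, -0.328]
wrist_force: [0.2, 0.2, -1.5]
grip_width: 0.0159
```

```bash
python3 - <<'E'
from h import *
from bench import sense
s=sense();lp=lipnow(s);print(np.abs(s['qvel']).max())
p=traypt(-.015);delta(s,*liptarget([*p,.009],TY,0));
E
```

```text
lip [ 0.5598 -0.2264  0.0594] tray xy -0.0141 -0.0027 yaw -18.77 nosedown 0.02
0.020870112155545534
shift [-0.     0.009 -0.168] turn [ 0.0002 -0.0002  0.0004] | mm [ -0.1   2.7 -50.4] deg [ 0.  -0.   0.1] rows need 1.0
```

>>> drive_tool(rows=[0.0,0.007,-0.08,0,0,0,1,0.0,0.007,-0.14,0,0,0,1,0.0,0.007,-0.168,0,0,0,1,0.0,0.007,-0.168,0,0,0,1])

```text
clock: 7.4
ee_pos: [0.4413, -0.1842, 0.0683]
tcp_rot: [3.141, 0.002, -0.328]
wrist_force: [-0.7, -0.0, -1.1]
grip_width: 0.0158
```

```bash
python3 - <<'E'
from h import *
from bench import sense
s,f,K,T=snap('wrist','w8');lp=lipnow(s);print(np.abs(s['qvel']).max(),s['wrist_force'])
p=traypt(.04);delta(s,*liptarget([*p,.0065],TY,0));
p=traypt(.088);delta(s,*liptarget([*p,.0065],TY,0));
E
```

```text
lip [ 0.5591 -0.2243  0.0081] tray xy -0.0155 -0.0009 yaw -18.78 nosedown 0.12
0.02260271004820087 [-0.69467528 -0.039585   -1.13741663]
shift [ 0.175 -0.057 -0.006] turn [-0.0001 -0.0007  0.0005] | mm [ 52.6 -17.1  -1.8] deg [-0.  -0.1  0.1] rows need 1.1
shift [ 0.327 -0.108 -0.006] turn [-0.0001 -0.0007  0.0005] | mm [ 98.1 -32.5  -1.8] deg [-0.  -0.1  0.1] rows need 2.1
```

View pics/w8.png

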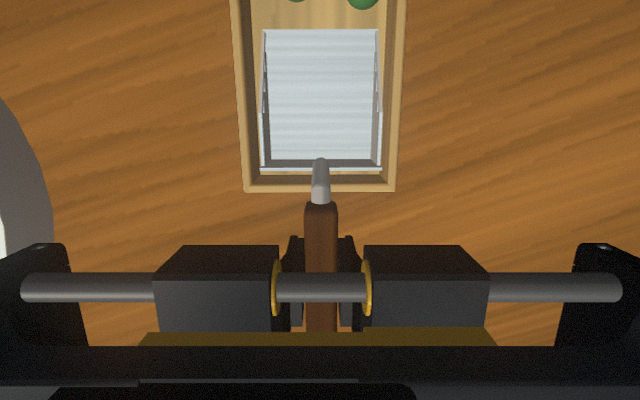

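The pan sits centred between the tray walls with its back just inside the end wall. I'll dip the nose 1° and push slowly.

>>> drive_tool(rows=[0,0.002,0,0.0018,0.0053,0,1,0.022,-0.005,0,0.0018,0.0053,0,1,0.05,-0.014,0,0.0018,0.0053,0,1,0.08,-0.023,0,0.0018,0.0053,0,1,0.11,-0.033,0,0.0018,0.0053,0,1])

```text
clock: 7.95
ee_pos: [0.4762, -0.1948, 0.0695]
tcp_rot: [3.141, 0.017, -0.328]
wrist_force: [-0.1, -0.4, -0.5]
grip_width: 0.0156
```

```bash
python3 - <<'E'
from h import *
from bench import sense
s,f,K,T=snap('wrist','w9');lp=lipnow(s);print(np.abs(s['qvel']).max(),s['wrist_force'])
p=traypt(.06);delta(s,*liptarget([*p,.0065],TY,.017));
p=traypt(.09);delta(s,*liptarget([*p,.0065],TY,.017));
E
```

```text
lip [ 0.593  -0.2346  0.0074] tray xy 0.02 0.0002 yaw -18.78 nosedown 1.0
0.24053712510854508 [-0.12796096 -0.37230728 -0.53419801]
shift [ 0.126 -0.044 -0.003] turn [ 0.0002 -0.0002  0.0004] | mm [ 37.7 -13.2  -0.9] deg [ 0.  -0.   0.1] rows need 0.8
shift [ 0.22  -0.076 -0.003] turn [ 0.0002 -0.0002  0.0004] | mm [ 66.1 -22.9  -0.9] deg [ 0.  -0.   0.1] rows need 1.4
```

View pics/w9.png

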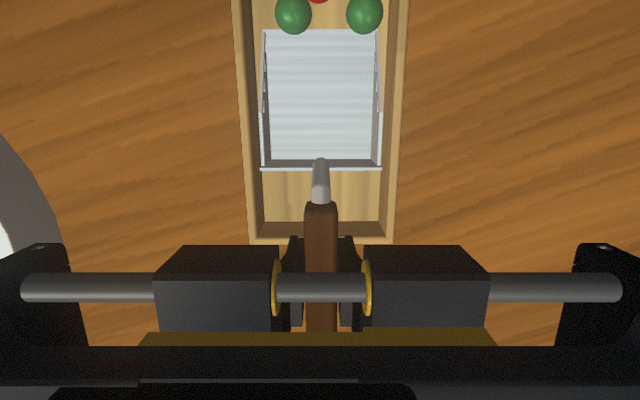

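Both greens sit at the lip, at (293,14) and (364,14), inside the pan's width. Pushing on.

>>> drive_tool(rows=[0.03,-0.01,-0.004,0,0,0,1,0.055,-0.019,-0.005,0,0,0,1,0.08,-0.028,-0.005,0,0,0,1,0.105,-0.037,-0.005,0,0,0,1,0.13,-0.046,-0.005,0,0,0,1])

```text
clock: 8.5
ee_pos: [0.517, -0.2094, 0.0683]
tcp_rot: [3.141, 0.016, -0.328]
wrist_force: [-1.3, -0.1, -0.9]
grip_width: 0.0155
```

```bash
python3 - <<'E'
from h import *
from bench import sense
s,f,K,T=snap('wrist','w10');lp=lipnow(s);print(np.abs(s['qvel']).max(),s['wrist_force'])
p=traypt(.085);delta(s,*liptarget([*p,.0065],TY,.017));
p=traypt(.093);delta(s,*liptarget([*p,.0065],TY,.017));
E
```

```text
lip [ 0.634  -0.2493  0.0063] tray xy 0.0635 -0.0006 yaw -18.79 nosedown 0.91
0.2086747167388052 [-1.31302063 -0.05128961 -0.88466256]
shift [ 0.068 -0.022  0.001] turn [0.0004 0.0002 0.0005] | mm [20.5 -6.6  0.3] deg [0.1 0.  0.1] rows need 0.4
shift [ 0.094 -0.031  0.001] turn [0.0004 0.0002 0.0005] | mm [28.1 -9.2  0.3] deg [0.1 0.  0.1] rows need 0.6
```

View pics/w10.png

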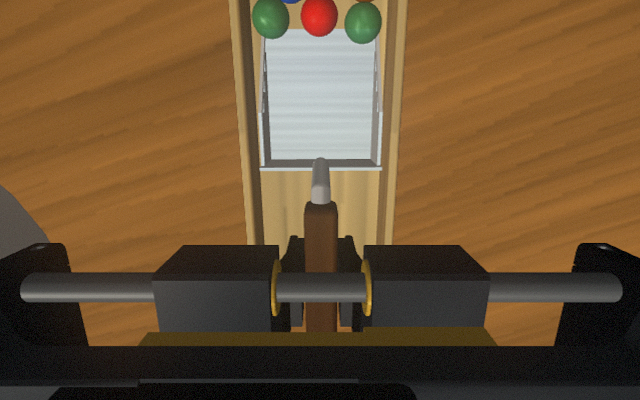

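All marbles are ahead of the lip at about v=15. The left green is near the pan's left edge (270 against 263), so I'll shift 2 mm left while pushing to the end.

>>> drive_tool(rows=[0.012,0.002,0,0,0,0,1,0.034,-0.005,0,0,0,0,1,0.054,-0.012,0,0,0,0,1,0.074,-0.018,0,0,0,0,1,0.09,-0.023,0,0,0,0,1])

```text
clock: 9.05
ee_pos: [0.5456, -0.217, 0.0685]
tcp_rot: [3.14, 0.014, -0.328]
wrist_force: [-6.3, 1.3, 3.6]
grip_width: 0.0153
```

```bash
python3 - <<'E'
from h import *
from bench import sense
s,f,K,T=snap('wrist','w11');lp=lipnow(s);print(np.abs(s['qvel']).max(),s['wrist_force'])
snap('scene','s11')
p=traypt(.093);delta(s,*liptarget([*p,.0065],TY,.017));
f=load('s11')[0];x=cv2.resize(f[150:250,180:330],None,fx=5,fy=5,interpolation=cv2.INTER_CUBIC);cv2.imwrite('pics/s11z.png',x)
E
```

```text
lip [ 0.6626 -0.2569  0.0067] tray xy 0.0931 0.0014 yaw -18.79 nosedown 0.83
0.1301753423897211 [-6.31439451  1.28130455  3.55815076]
shift [-0.001 -0.005  0.   ] turn [0.0006 0.0007 0.0005] | mm [-0.4 -1.6  0.1] deg [0.1 0.1 0.1] rows need 0.0
```

View pics/w11.png

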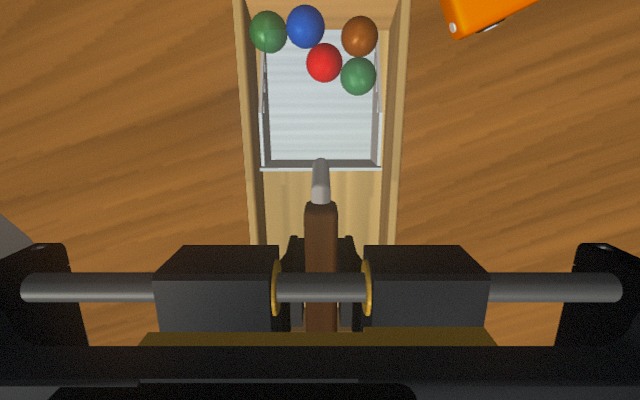

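View pics/s11z.png

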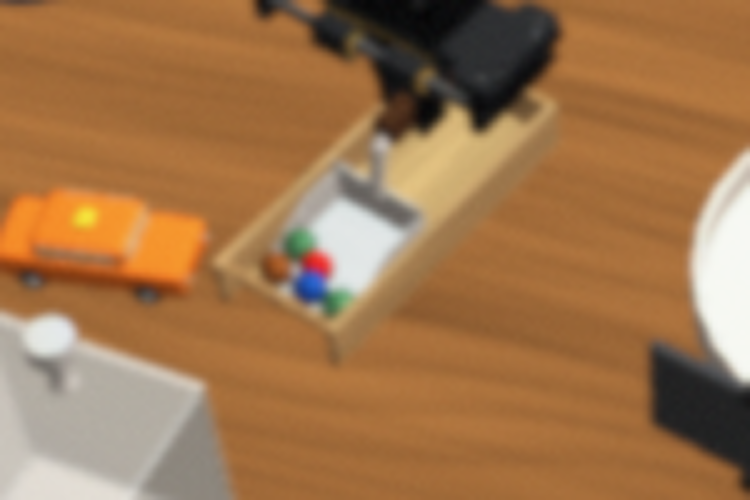

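Red, right green, amber and blue are on the pan, and the left green is at its front corner. I'll work out a nose-up about the rear edge, with the lip following the leaning wall.

```bash
python3 - <<'E'
from h import *
from bench import sense
s=sense()
for th,extra in((-5,.002),(-10,.003),(-15,.004),(-20,.006),(-24,.008)):
    h=.082*np.sin(np.radians(-th));z=.0068+h+extra
    p=traypt(.0925+.40*(h+extra),.0015);delta(s,*liptarget([*p,z],TY,np.radians(th)))
E
```

```text
shift [-0.007  0.002 -0.012] turn [-0.0101 -0.0309  0.0005] | mm [-2.2  0.6 -3.6] deg [-1.8 -5.6  0.1] rows need 0.7
shift [-0.009  0.002 -0.023] turn [-0.019  -0.0572  0.0005] | mm [-2.7  0.7 -6.9] deg [ -3.4 -10.3   0.1] rows need 1.3
shift [-0.008  0.002 -0.036] turn [-0.028  -0.0835  0.0005] | mm [ -2.3   0.6 -10.7] deg [ -5.  -15.    0.1] rows need 1.8
shift [-0.002  0.    -0.046] turn [-0.0369 -0.1098  0.0005] | mm [ -0.6   0.  -13.8] deg [ -6.6 -19.8   0.1] rows need 2.4
shift [ 0.005 -0.002 -0.054] turn [-0.044  -0.1308  0.0006] | mm [  1.6  -0.7 -16.1] deg [ -7.9 -23.6   0.1] rows need 2.9
```

>>> drive_tool(rows=[-0.007,0.002,-0.01,-0.01,-0.031,0,1,-0.009,0.002,-0.021,-0.019,-0.057,0,1,-0.008,0.002,-0.034,-0.028,-0.083,0,1,-0.002,0,-0.044,-0.037,-0.11,0,1,0.005,-0.002,-0.05,-0.044,-0.131,0,1])

```text
clock: 9.65
ee_pos: [0.546, -0.2172, 0.0531]
tcp_rot: [-3.141, -0.422, -0.328]
wrist_force: [0.4, 0.8, -3.0]
grip_width: 0.0158
```

```bash
python3 - <<'E'
from h import *
from bench import sense
s,f,K,T=snap('wrist','w12');lp=lipnow(s);print(np.abs(s['qvel']).max(),s['wrist_force'])
E
```

```text
lip [ 0.6768 -0.2617  0.0493] tray xy 0.1081 0.0014 yaw -18.81 nosedown -24.16
0.8920067952459165 [ 0.43113048  0.76331825 -3.00046612]
```

View pics/w12.png

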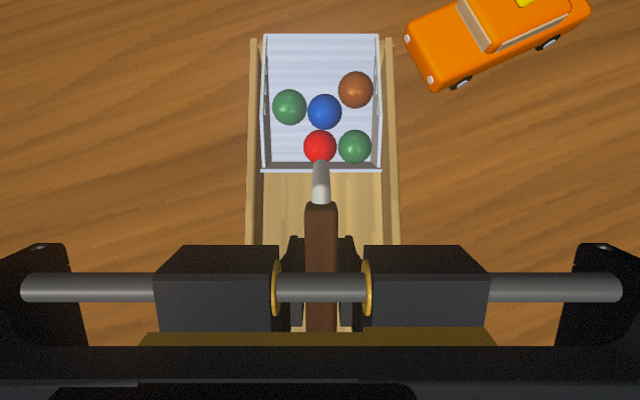

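All five marbles lie in the tilted pan. Lifting gently.

>>> drive_tool(rows=[0,0,0.04,0,0,0,1,0,0,0.12,0,0,0,1,0,0,0.24,0,0,0,1,0,0,0.36,0,0,0,1,0,0,0.46,0,0,0,1])

```text
clock: 10.2
ee_pos: [0.5453, -0.2169, 0.1936]
tcp_rot: [3.141, -0.423, -0.328]
wrist_force: [0.8, 0.2, -2.6]
grip_width: 0.0153
```

>>> drive_tool(rows=[0,0,0.04,0,0,0,1,0,0,0.04,0,0,0,1,0,0,0.04,0,0,0,1])

```text
clock: 10.5
ee_pos: [0.5454, -0.2171, 0.2064]
tcp_rot: [3.141, -0.423, -0.328]
wrist_force: [0.7, -0.5, -2.6]
grip_width: 0.0159
```

```bash
python3 - <<'E'
from h import *
from bench import sense
s,f,K,T=snap('wrist','w13');lp=lipnow(s);print(np.abs(s['qvel']).max(),s['wrist_force'],s['ee_pos'])
snap('top','t13')
f=load('t13')[0];x=cv2.resize(f[165:260,235:335],None,fx=7,fy=6,interpolation=cv2.INTER_CUBIC);cv2.imwrite('pics/t13z.png',x)
E
```

```text
lip [ 0.6762 -0.2616  0.2028] tray xy 0.1074 0.0013 yaw -18.8 nosedown -24.24
0.04108745098622601 [ 0.73128081 -0.48224049 -2.64884005] [ 0.54541536 -0.21705915  0.20636994]
```

View pics/w13.png

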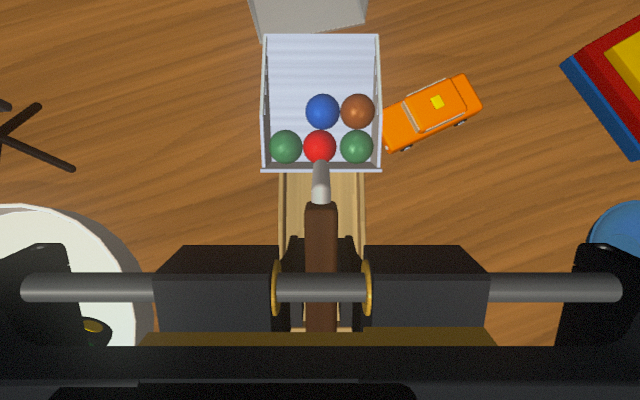

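View pics/t13z.png

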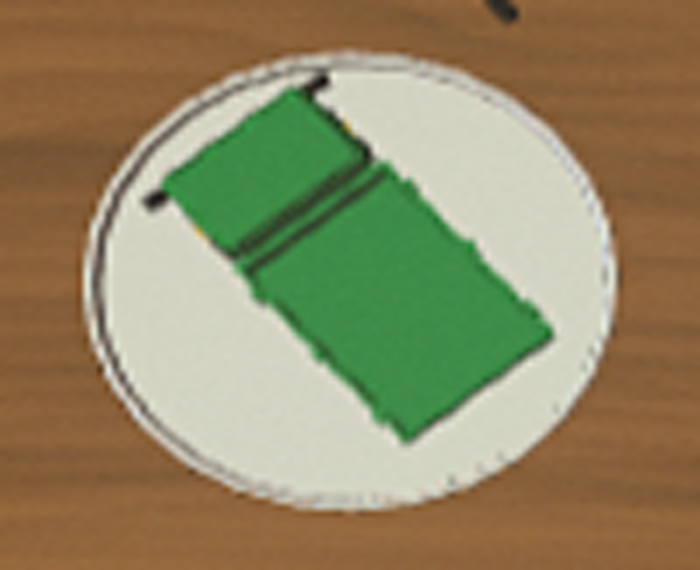

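The tray is empty and all five marbles are held. In the top zoom the bed's rear corners are at (293.3,238.3) and (314,220.5), the cab's front corners at (258.6,195.5) and (277.4,179.7), and the platter centre at about (285.1,211.7).

```bash
python3 - <<'E'
from h import *
f,K,T=load('t13')
g=lambda p,z:plane(K,T,p,z)
b=g([(293.3,238.3),(314,220.5)],.125);c=g([(258.6,195.5),(277.4,179.7)],.141);fr=g([(270.7,210),(290.4,193)],.125)
print('rear',b.round(4).tolist(),np.linalg.norm(b[0]-b[1]));print('cab',c.round(4).tolist(),np.linalg.norm(c[0]-c[1]));print('bedfront',fr.round(4).tolist())
d=(fr-b).mean(0);print('bed yaw',np.degrees(np.arctan2(d[1],d[0])),np.linalg.norm(d)); d=c.mean(0)-b.mean(0);print('yaw',np.degrees(np.arctan2(d[1],d[0])),np.linalg.norm(d[:2]))
print('mid bed',np.r_[b,fr].mean(0))
# green mask rect
h=cv2.cvtColor(f,cv2.COLOR_BGR2HSV);m=((h[...,0]>45)&(h[...,0]<80)&(h[...,1]>100)).astype(np.uint8);m[:,340:]=0;m[:,:230]=0;m[:160]=0;m[265:]=0
pts=cv2.findNonZero(m)[:,0];q=plane(K,T,pts,.128)[:,:2];r=cv2.minAreaRect((q*1000).astype(np.float32));print('rect',r)
w=((h[...,1]<60)&(f[...,1]>150)).astype(np.uint8);w[:,335:]=0;w[:,235:]=w[:,235:];w[:165]=0;w[260:]=0;w[:,:240]=0
cn=max(cv2.findContours(w,0,1)[0],key=cv2.contourArea)[:,0];hull=cv2.convexHull(cn)[:,0]
q=plane(K,T,hull,.056)[:,:2];A=np.c_[2*q,np.ones(len(q))];x=np.linalg.lstsq(A,(q**2).sum(1),rcond=None)[0];print('platter',x[:2],np.sqrt(x[2]+x[0]**2+x[1]**2))
E
```

```text
rear [[0.4644, 0.0728, 0.125], [0.5287, 0.0018, 0.125]] 0.0957306545790102
cab [[0.6107, 0.1979, 0.141], [0.6682, 0.1339, 0.141]] 0.08602646035309017
bedfront [[0.562, 0.1555, 0.125], [0.624, 0.0879, 0.125]]
bed yaw 41.179123373810214 0.12818909511526214
yaw 42.00385410851002 0.19226348817247657
mid bed [0.54478927 0.07948847 0.125     ]
rect ((570.706787109375, 104.4508056640625), (196.5977325439453, 99.98854064941406), 40.96955108642578)
platter [0.56447905 0.11214366] 0.13916892450858684
```

```bash
cat >> h.py <<'E'
BM=np.array([.545,.080]);BY=np.radians(41.5)
def bedpt(x,y=0):
    return BM+x*np.array([np.cos(BY),np.sin(BY)])+y*np.array([-np.sin(BY),np.cos(BY)])
E
python3 - <<'E'
from h import *
from bench import sense
s=sense()
for f in(.5,1):
  P,Rt=liptarget([*bedpt(-.03),.215],BY,np.radians(-20));
  delta(s,P,Rt);print(P)
E
```

```text
shift [-0.416  0.618  0.083] turn [-0.0047  0.0231  0.3349] | mm [-124.9  185.4   24.8] deg [-0.8  4.2 60.3] rows need 7.0
[ 0.41954023 -0.03099743  0.22880005]
shift [-0.416  0.618  0.083] turn [-0.0047  0.0231  0.3349] | mm [-124.9  185.4   24.8] deg [-0.8  4.2 60.3] rows need 7.0
[ 0.41954023 -0.03099743  0.22880005]
```

>>> drive_tool(rows=[-0.01,0.02,0.08,0,0.001,0.012,1,-0.04,0.06,0.12,0,0.002,0.035,1,-0.08,0.12,0.14,-0.001,0.003,0.068,1,-0.13,0.19,0.14,-0.001,0.005,0.104,1,-0.18,0.265,0.14,-0.001,0.007,0.14,1])

```text
clock: 11.1
ee_pos: [0.4891, -0.1359, 0.2444]
tcp_rot: [3.137, -0.396, 0.117]
wrist_force: [-0.2, -0.4, -2.3]
grip_width: 0.0156
```

```bash
python3 - <<'E'
from h import *
from bench import sense
s=sense();lipnow(s)
P,Rt=liptarget([*bedpt(-.03),.215],BY,np.radians(-20));
delta(s,P,Rt)
E
```

```text
lip [ 0.6262 -0.12    0.237 ] tray xy 0.0147 0.1194 yaw 6.73 nosedown -22.67
shift [-0.232  0.35  -0.052] turn [-0.005   0.0143  0.1936] | mm [-69.6 104.9 -15.6] deg [-0.9  2.6 34.9] rows need 4.1
```

>>> drive_tool(rows=[-0.05,0.075,0,-0.001,0.003,0.037,1,-0.1,0.15,0,-0.002,0.006,0.075,1,-0.15,0.225,0,-0.003,0.009,0.115,1,-0.195,0.29,0,-0.004,0.012,0.155,1,-0.23,0.34,0,-0.005,0.014,0.183,1])

```text
clock: 11.6
ee_pos: [0.4187, -0.033, 0.2428]
tcp_rot: [-3.14, -0.348, 0.695]
wrist_force: [0.6, -0.5, -2.1]
grip_width: 0.0157
```

>>> drive_tool(rows=[0,0.01,0,0,0,0.01,1,0,0.01,0,0,0,0.01,1,0,0.01,0,0,0,0.01,1])

```text
clock: 11.9
ee_pos: [0.4185, -0.0301, 0.2419]
tcp_rot: [-3.138, -0.347, 0.724]
wrist_force: [0.2, 0.3, -2.2]
grip_width: 0.0159
```

```bash
python3 - <<'E'
from h import *
s,f,K,T=snap('wrist','w14');lp=lipnow(s);print(np.abs(s['qvel']).max(),s['wrist_force'],s['ee_pos'],s['joint_positions'].round(2))
P,Rt=liptarget([*bedpt(-.03),.215],BY,np.radians(-20));
delta(s,P,Rt)
E
```

```text
lip [0.5213 0.0612 0.2278] tray xy -0.1428 0.2574 yaw 41.51 nosedown -19.88
0.007331903991291565 [ 0.20646845  0.33275442 -2.21656882] [ 0.41845498 -0.03010192  0.24190908] [-0.54 -0.51  2.18  0.34  1.38  0.25]
shift [ 0.004 -0.003 -0.044] turn [-0.0003 -0.0011 -0.0004] | mm [  1.1  -0.9 -13.1] deg [-0.  -0.2 -0.1] rows need 0.3
```

View pics/w14.png

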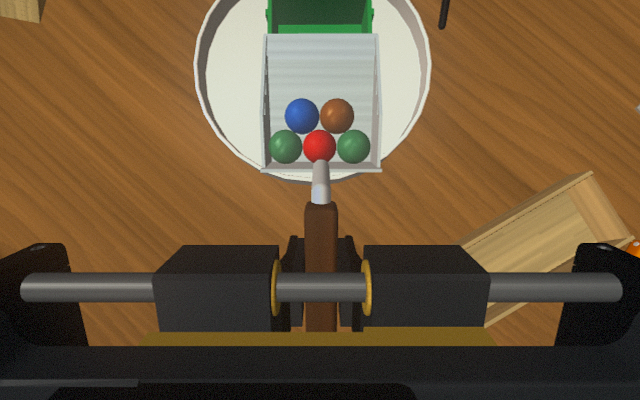

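The truck's bed is dead ahead of the pan, its sides at u≈268 and 372, centred on 320. I'll check against the prediction and lay out the tilt path.

```bash
python3 - <<'E'
from h import *
from bench import sense
_,K,T=load('w14')
print(proj(K,T,[[*bedpt(x,y),.125] for x in(-.06,-.02,.0) for y in(.05,-.05)]).round(0).tolist())
s=sense()
for x,z,th in((-.03,.20,-10),(-.025,.175,0),(-.02,.150,8),(-.02,.135,14),(-.02,.128,22),(-.02,.124,30),(-.015,.122,38),(-.01,.122,46)):
    P,Rt=liptarget([*bedpt(x),z],BY,np.radians(th));delta(s,P,Rt)
E
```

```text
[[269.0, 127.0], [376.0, 127.0], [269.0, 86.0], [375.0, 86.0], [269.0, 65.0], [375.0, 65.0]]
shift [ 0.014  0.007 -0.016] turn [-0.0371  0.0406 -0.0003] | mm [ 4.3  2.2 -4.7] deg [-6.7  7.3 -0.1] rows need 1.2
shift [ 0.048  0.037 -0.024] turn [-0.0739  0.0822 -0.0002] | mm [14.5 11.1 -7.1] deg [-13.3  14.8  -0. ] rows need 2.3
shift [ 0.085  0.069 -0.051] turn [-0.1034  0.1154 -0.0002] | mm [ 25.4  20.8 -15.4] deg [-18.6  20.8  -0. ] rows need 3.2
shift [ 0.106  0.088 -0.063] turn [-1.255e-01  1.404e-01 -1.000e-04] | mm [ 31.8  26.5 -18.8] deg [-22.6  25.3  -0. ] rows need 3.9
shift [ 0.139  0.118 -0.04 ] turn [-1.549e-01  1.737e-01 -1.000e-04] | mm [ 41.8  35.3 -11.9] deg [-27.9  31.3  -0. ] rows need 4.9
shift [ 0.177  0.151 -0.013] turn [-0.1844  0.207   0.    ] | mm [53.2 45.4 -3.9] deg [-33.2  37.3   0. ] rows need 5.8
shift [0.231 0.199 0.013] turn [-2.138e-01  2.402e-01  1.000e-04] | mm [69.4 59.7  3.8] deg [-38.5  43.2   0. ] rows need 6.7
shift [0.288 0.25  0.037] turn [-2.433e-01  2.735e-01  1.000e-04] | mm [86.5 74.9 11.1] deg [-43.8  49.2   0. ] rows need 7.7
```

>>> drive_tool(rows=[0.007,0.003,-0.008,-0.018,0.02,0,1,0.014,0.007,-0.016,-0.037,0.041,0,1,0.03,0.022,-0.02,-0.055,0.061,0,1,0.048,0.037,-0.024,-0.074,0.082,0,1,0.065,0.052,-0.038,-0.088,0.099,0,1])

```text
clock: 12.45
ee_pos: [0.4392, -0.0143, 0.2312]
tcp_rot: [-3.141, 0.071, 0.724]
wrist_force: [-0.5, 0.2, -1.8]
grip_width: 0.0154
```

```bash
python3 - <<'E'
from h import *
s,f,K,T=snap('wrist','w15');lp=lipnow(s);print(np.abs(s['qvel']).max(),s['wrist_force'],s['ee_pos'],s['joint_positions'].round(2))
d=lp[:2]-BM;u=np.array([np.cos(BY),np.sin(BY)]);print('lip in bed',d@u,d@[-u[1],u[0]])
for x,z,th in((-.02,.150,8),(-.02,.132,13),(-.02,.124,18),(-.02,.119,24),(-.02,.115,30),(-.015,.114,38)):
    P,Rt=liptarget([*bedpt(x),z],BY,np.radians(th));delta(s,P,Rt)
E
```

```text
lip [0.529  0.0651 0.1625] tray xy -0.1367 0.2636 yaw 41.48 nosedown 4.07
0.6583431372135509 [-0.51522822  0.24208814 -1.78394313] [ 0.43919556 -0.014304    0.2311933 ] [-0.17 -0.2   1.93 -0.06  1.45  0.69]
lip in bed -0.021797868921079832 -0.0005499345003202574
shift [ 0.016  0.016 -0.015] turn [-0.0145  0.0163  0.0001] | mm [ 4.7  4.9 -4.5] deg [-2.6  2.9  0. ] rows need 0.5
shift [ 0.034  0.032 -0.042] turn [-0.0329  0.0371  0.0001] | mm [ 10.1   9.6 -12.7] deg [-5.9  6.7  0. ] rows need 1.0
shift [ 0.053  0.05  -0.039] turn [-0.0513  0.058   0.0001] | mm [ 16.   14.9 -11.7] deg [-9.2 10.4  0. ] rows need 1.6
shift [ 0.08   0.073 -0.022] turn [-0.0734  0.0829  0.0001] | mm [23.9 21.9 -6.7] deg [-13.2  14.9   0. ] rows need 2.3
shift [ 0.108  0.098 -0.007] turn [-9.550e-02  1.079e-01  1.000e-04] | mm [32.5 29.5 -2. ] deg [-17.2  19.4   0. ] rows need 3.0
shift [0.163 0.146 0.022] turn [-1.249e-01  1.412e-01  1.000e-04] | mm [48.8 43.8  6.7] deg [-22.5  25.4   0. ] rows need 4.0
```

View pics/w15.png

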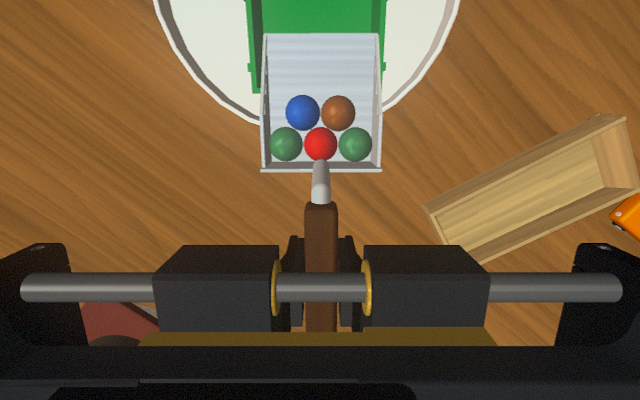

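The bed's left edge is at u≈248 and right at 386, with the tail corner at (250,92). So the pan sits about 3 mm right of the bed's middle. Checking the tail.

```bash
python3 - <<'E'
from h import *
_,K,T=load('w15')
u=np.array([np.cos(BY),np.sin(BY)]);v=np.array([-u[1],u[0]])
for p in((250,92),(248,20),(386,20),(385,65)):
    q=plane(K,T,p,.125)[0,:2]-BM;print(p,(q@u).round(4),(q@v).round(4))
s,f,K,T=snap('scene','s15');x=cv2.resize(f[140:260,290:440],None,fx=5,fy=5,interpolation=cv2.INTER_CUBIC);cv2.imwrite('pics/s15z.png',x)
E
```

```text
(250, 92) -0.0588 0.0537
(248, 20) -0.0098 0.0513
(386, 20) -0.01 -0.0481
(385, 65) -0.0399 -0.0493
```

View pics/s15z.png

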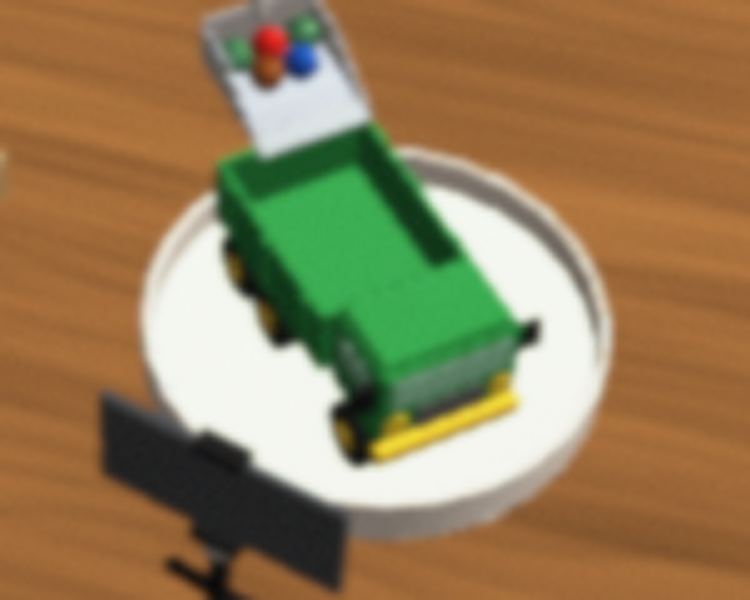

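>>> drive_tool(rows=[0.012,0.021,-0.015,-0.0145,0.0163,0,1,0.03,0.037,-0.042,-0.033,0.037,0,1,0.049,0.055,-0.039,-0.051,0.058,0,1,0.06,0.066,-0.031,-0.062,0.07,0,1,0.06,0.066,-0.031,-0.062,0.07,0,1])

```text
clock: 13.05
ee_pos: [0.4574, 0.007, 0.2195]
tcp_rot: [-3.135, 0.364, 0.728]
wrist_force: [-0.4, -0.8, -1.7]
grip_width: 0.0155
```

```bash
python3 - <<'E'
from h import *
s,f,K,T=snap('wrist','w16');lp=lipnow(s);print(np.abs(s['qvel']).max(),s['wrist_force'],s['joint_positions'].round(2))
d=lp[:2]-BM;u=np.array([np.cos(BY),np.sin(BY)]);print('lip in bed',d@u,d@[-u[1],u[0]])
for x,z,th in((-.02,.117,24),(-.02,.114,30),(-.02,.112,38),(-.02,.112,45)):
    P,Rt=liptarget([*bedpt(x,.002),z],BY,np.radians(th));delta(s,P,Rt)
E
```

```text
lip [0.528  0.0705 0.1191] tray xy -0.1394 0.2684 yaw 41.73 nosedown 20.86
0.046893694599405136 [-0.40732962 -0.82125973 -1.65515087] [ 0.01  0.08  1.73 -0.23  1.61  0.88]
lip in bed -0.01903144932126204 0.0041883963611741605
shift [0.015 0.007 0.01 ] turn [-0.013   0.0118 -0.0005] | mm [4.4 2.  3. ] deg [-2.3  2.1 -0.1] rows need 0.4
shift [0.044 0.032 0.029] turn [-0.0351  0.0367 -0.0004] | mm [13.1  9.7  8.7] deg [-6.3  6.6 -0.1] rows need 1.1
shift [0.085 0.069 0.055] turn [-0.0646  0.07   -0.0003] | mm [25.5 20.7 16.5] deg [-11.6  12.6  -0. ] rows need 2.0
shift [0.124 0.103 0.077] turn [-0.0903  0.0991 -0.0001] | mm [37.2 31.  23. ] deg [-16.3  17.8  -0. ] rows need 2.8
```

View pics/w16.png

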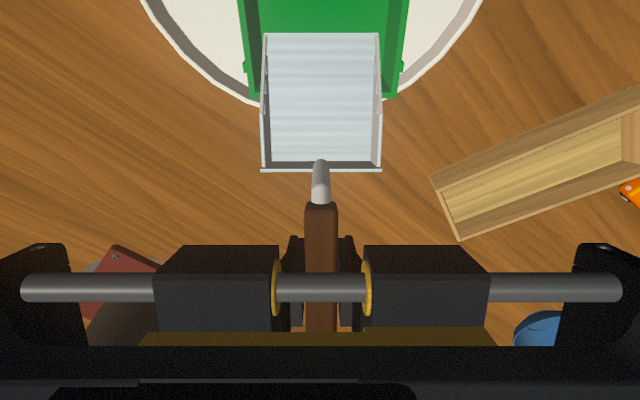

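The pan is empty at about 21° of tilt. Next I check where the marbles went.

```bash
python3 - <<'E'
from h import *
s,f,K,T=snap('scene','s16');x=cv2.resize(f[140:260,290:440],None,fx=5,fy=5,interpolation=cv2.INTER_CUBIC);cv2.imwrite('pics/s16z.png',x)
E
```

```text
(no output)
```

View pics/s16z.png

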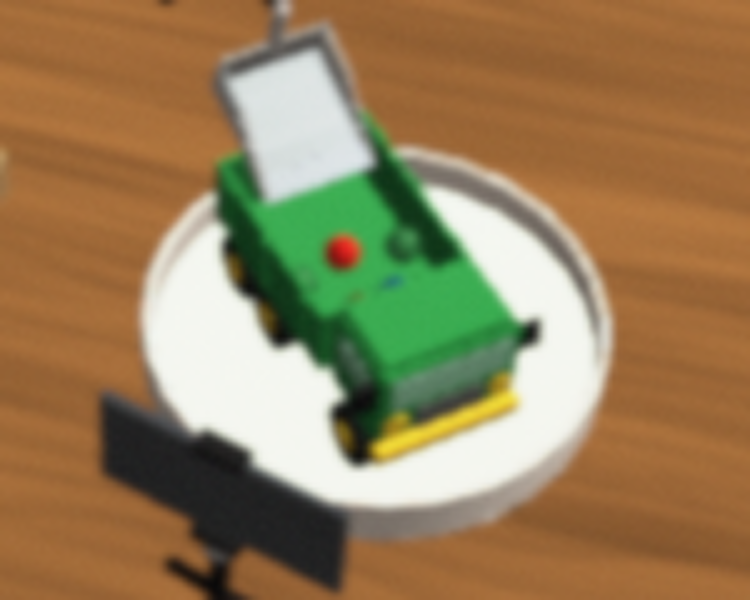

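All five marbles are in the bed (red in the middle, greens at the sides, blue and amber by the cab wall). Lifting off and levelling.

>>> drive_tool(rows=[-0.02,-0.02,0.1,0,0,0,1,-0.04,-0.05,0.22,0.02,-0.02,0,1,-0.06,-0.1,0.27,0.05,-0.05,0,1,-0.06,-0.2,0.27,0.08,-0.085,0,1,-0.06,-0.3,0.24,0.085,-0.085,0,1])

```text
clock: 13.65
ee_pos: [0.4383, -0.0863, 0.2961]
tcp_rot: [-3.125, -0.023, 0.728]
wrist_force: [0.7, -0.5, -1.3]
grip_width: 0.0155
```

```bash
python3 - <<'E'
from h import *
from bench import sense
s=sense();lipnow(s);print(s['ee_pos'],s['tcp_rot'])
delta(s,*liptarget([.5773,-.3807,.06],np.radians(-8.8),0))
E
```

```text
lip [ 0.5316 -0.0018  0.2391] tray xy -0.1129 0.2011 yaw 41.73 nosedown -1.34
[ 0.43830834 -0.08631936  0.29613045] [-3.12478671 -0.02341157  0.72838908]
shift [ 0.053 -0.918 -0.587] turn [-0.0075  0.0058 -0.2808] | mm [  16.  -275.3 -176.1] deg [ -1.3   1.  -50.5] rows need 6.5
```

>>> drive_tool(rows=[0.02,-0.15,-0.05,-0.002,0.001,-0.045,1,0.03,-0.3,-0.1,-0.003,0.002,-0.09,1,0.04,-0.45,-0.15,-0.005,0.003,-0.135,1,0.05,-0.6,-0.2,-0.006,0.004,-0.18,1,0.053,-0.75,-0.25,-0.007,0.005,-0.22,1])

```text
clock: 14.15
ee_pos: [0.453, -0.3139, 0.2215]
tcp_rot: [-3.14, -0.004, 0.03]
wrist_force: [0.3, 1.3, -1.3]
grip_width: 0.0153
```

```bash
python3 - <<'E'
from h import *
from bench import sense
s=sense();lipnow(s)
delta(s,*liptarget([.5773,-.3807,.05],np.radians(-8.8),0))
E
```

```text
lip [ 0.5777 -0.3101  0.1619] tray xy 0.0297 -0.0762 yaw 1.71 nosedown -0.21
shift [ 0.004 -0.159 -0.372] turn [-0.0003  0.0012 -0.0584] | mm [   1.2  -47.8 -111.5] deg [ -0.1   0.2 -10.5] rows need 2.4
```

>>> drive_tool(rows=[0.004,-0.1,-0.1,0,0.001,-0.03,1,0.004,-0.155,-0.2,0,0.001,-0.055,1,0.004,-0.155,-0.3,0,0.001,-0.055,1,0.004,-0.155,-0.36,0,0.001,-0.055,1,0.004,-0.155,-0.36,0,0.001,-0.055,1])

```text
clock: 14.65
ee_pos: [0.4512, -0.3593, 0.1106]
tcp_rot: [-3.137, 0.003, -0.145]
wrist_force: [0.0, 0.3, -1.9]
grip_width: 0.0156
```

```bash
python3 - <<'E'
from h import *
from bench import sense
s,f,K,T=snap('wrist','w17');lipnow(s);print(s['wrist_force'],s['tcp_rot'])
delta(s,*liptarget([.5773,-.3807,.001],np.radians(-8.8),0))
E
```

```text
lip [ 0.5742 -0.377   0.0501] tray xy 0.0479 -0.1407 yaw -8.31 nosedown 0.19
[ 0.02446984  0.31631158 -1.92837362] [-3.13685522  0.00332835 -0.14511546]
shift [ 0.01  -0.008 -0.165] turn [-0.0016 -0.0008 -0.0027] | mm [  3.1  -2.4 -49.6] deg [-0.3 -0.1 -0.5] rows need 1.0
```

View pics/w17.png

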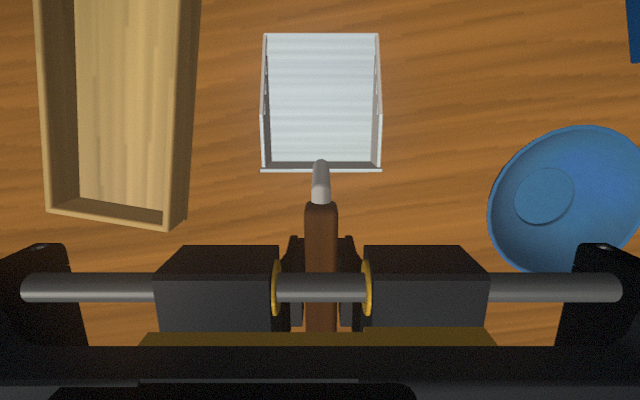

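Clear ledge below the pan, with the tray on the left and the dish on the right both clear. Lowering.

>>> drive_tool(rows=[0.01,-0.008,-0.06,-0.001,-0.001,-0.002,1,0.01,-0.008,-0.12,-0.001,-0.001,-0.002,1,0.01,-0.008,-0.15,-0.001,-0.001,-0.002,1,0.01,-0.008,-0.166,-0.001,-0.001,-0.002,1,0.01,-0.008,-0.166,-0.001,-0.001,-0.002,1])

```text
clock: 15.2
ee_pos: [0.4556, -0.3628, 0.0636]
tcp_rot: [3.141, -0.003, -0.151]
wrist_force: [-0.9, 0.4, -1.7]
grip_width: 0.0152
```

```bash
python3 - <<'E'
from h import *
from bench import sense
s=sense();lipnow(s);print(s['wrist_force'],s['tcp_rot'])
E
```

```text
lip [ 0.5789 -0.3815  0.004 ] tray xy 0.0537 -0.1435 yaw -8.65 nosedown -0.2
[-0.88564878  0.40729012 -1.66177584] [ 3.1412066  -0.00345889 -0.15094592]
```

>>> drive_tool(rows=[0,0,-0.007,0,0,0,1,0,0,-0.013,0,0,0,1,0,0,-0.013,0,0,0,1])

```text
clock: 15.5
ee_pos: [0.4562, -0.3635, 0.0608]
tcp_rot: [3.14, -0.005, -0.151]
wrist_force: [-0.9, 0.3, 3.3]
grip_width: 0.0152
```

```bash
python3 - <<'E'
from h import *
from bench import sense
s=sense();lipnow(s);print(s['wrist_force'],s['tcp_rot'],s['ee_pos'])
E
```

```text
lip [ 0.5795 -0.3824  0.0015] tray xy 0.0546 -0.1441 yaw -8.65 nosedown -0.29
[-0.92187869  0.27966523  3.34056693] [ 3.13986689 -0.00504366 -0.15100961] [ 0.45617653 -0.36351608  0.06083972]
```

>>> drive_tool(rows=[0,0,0,0,0,0,-0.2,0,0,0,0,0,0,-0.2,0,0,0,0,0,0,-0.2,0,0,0,0,0,0,-0.2,0,0,0.02,0,0,0,-0.2])

```text
clock: 16.0
ee_pos: [0.4556, -0.3628, 0.066]
tcp_rot: [3.141, -0.003, -0.151]
wrist_force: [0.1, 0.0, -0.4]
grip_width: 0.047
```

>>> drive_tool(rows=[0,0,0.06,0,0,0,-0.2,0,0,0.15,0,0,0,-0.2,0,0,0.3,0,0,0,-0.2,0,0,0.45,0,0,0,-0.2,0,0,0.6,0,0,0,-0.2])

```text
clock: 16.5
ee_pos: [0.4553, -0.3626, 0.2481]
tcp_rot: [3.141, -0.003, -0.151]
wrist_force: [0.2, -0.3, -0.5]
grip_width: 0.0521
```

```bash
python3 - <<'E'
from h import *
s,f,K,T=snap('wrist','w18');print(s['grip_width'],s['ee_pos'])
E
```

```text
0.05210550493154307 [ 0.45533485 -0.36256406  0.24808979]
```

View pics/w18.png

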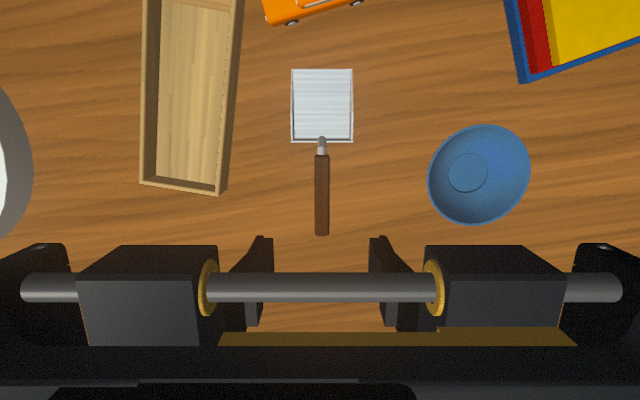

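The scoop is let go and lies flat. Next I go over the turntable to measure the truck, platter and phone.

>>> drive_tool(rows=[0.2,0.5,0.25,0,0,0.24,-0.2,0.2,0.5,0.25,0,0,0.24,-0.2,0.2,0.5,0.25,0,0,0.24,-0.2,0.2,0.5,0.25,0,0,0.24,-0.2,0.2,0.5,0.25,0,0,0.24,-0.2])

```text
clock: 17.05
ee_pos: [0.5206, -0.2124, 0.3367]
tcp_rot: [3.128, -0.018, 0.61]
wrist_force: [-0.5, -0.7, -0.1]
grip_width: 0.0521
```

>>> drive_tool(rows=[0.43,0.75,0.1,0,0,0.238,-0.2,0.43,0.75,0.1,0,0,0.238,-0.2,0.43,0.75,0.1,0,0,0.238,-0.2,0.43,0.75,0.1,0,0,0.238,-0.2,0.43,0.75,0.1,0,0,0.238,-0.2])

```text
clock: 17.55
ee_pos: [0.6426, 0.0013, 0.3653]
tcp_rot: [3.128, -0.018, 1.355]
wrist_force: [0.8, -1.1, 0.2]
grip_width: 0.0524
```

>>> drive_tool(rows=[0,0.08,0,0,0,0.02,-0.2,0,0.08,0,0,0,0.02,-0.2,0,0.08,0,0,0,0.02,-0.2,0,0.08,0,0,0,0.02,-0.2])

```text
clock: 17.95
ee_pos: [0.6424, 0.0242, 0.3653]
tcp_rot: [3.128, -0.017, 1.416]
wrist_force: [-0.2, -0.5, -0.4]
grip_width: 0.0527
```

```bash
python3 - <<'E'
from h import *
s,f,K,T=snap('wrist','w19');print(s['grip_width'],s['ee_pos'],s['tcp_rot'],np.abs(s['qvel']).max(),s['joint_positions'].round(2))
E
```

```text
0.05268418066608968 [0.64242404 0.02419706 0.36527684] [ 3.12772499 -0.01711659  1.41599746] 0.013269064813929528 [-0.09  0.2   1.29  0.02  1.64  0.06]
```

View pics/w19.png

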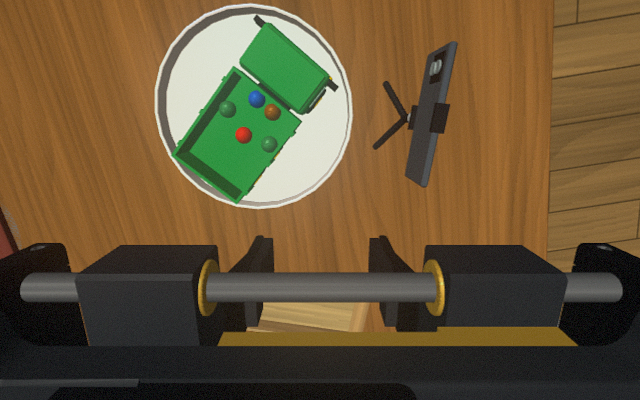

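```bash
python3 - <<'E'
from h import *
f,K,T=load('w19');x=cv2.resize(f[0:215,145:475],None,fx=2.4,fy=2.7,interpolation=cv2.INTER_CUBIC);cv2.imwrite('pics/w19z.png',x)
f,K,T=load('w19');x=cv2.resize(f[30:200,360:470],None,fx=5,fy=3.5,interpolation=cv2.INTER_CUBIC);cv2.imwrite('pics/w19p.png',x)
E
```

```text
(no output)
```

View pics/w19z.png

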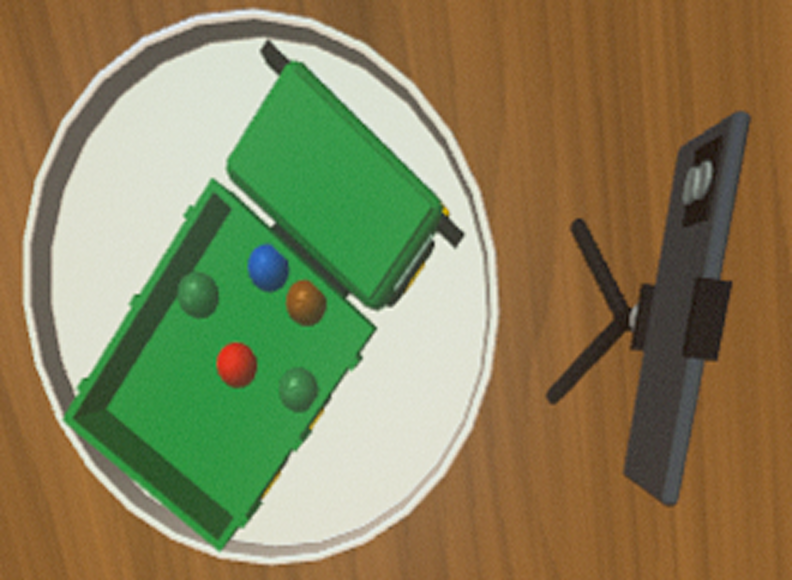

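View pics/w19p.png

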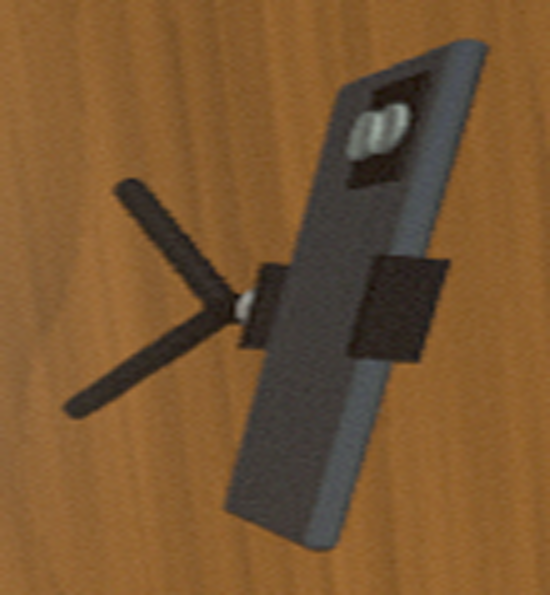

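Bed rim corners (174,154), (237.5,203), (301,121) and (234,67). Phone top edge from (455,42) to (424,187). Computing.

```bash
python3 - <<'E'
from h import *
f,K,T=load('w19');g=lambda p,z:plane(K,T,p,z)[:,:2]
pt=g([(454.8,42),(424,186.6)],.186);pb=g([(428,55.7),(405.6,175.7)],.114)
print('phone top',pt.round(4).tolist(),'len',np.linalg.norm(pt[0]-pt[1]),'mid',pt.mean(0),'bottomfront mid',pb.mean(0),np.linalg.norm(pb[0]-pb[1]))
d=pt[0]-pt[1];print('phone line',np.degrees(np.arctan2(d[1],d[0])))
b=g([(174.2,154.4),(237.5,203),(233.8,67.4),(301.3,120.7)],.125);print(b.round(4).tolist())
print('w',np.linalg.norm(b[0]-b[1]),np.linalg.norm(b[2]-b[3]),'l',np.linalg.norm(b[0]-b[2]),np.linalg.norm(b[1]-b[3]))
ang=lambda d:np.degrees(np.arctan2(d[1],d[0]))
print('yaw sides',ang(b[2]-b[0]),ang(b[3]-b[1]),'ends',ang(b[1]-b[0])+90,ang(b[3]-b[2])+90);mid=b.mean(0);print('bedmid',mid)
c=g([(268.8,23),(328.3,76.7)],.141);print('cab front',c.round(4).tolist(),np.linalg.norm(c[0]-c[1]),'ends',ang(c[1]-c[0])+90)
h=cv2.cvtColor(f,cv2.COLOR_BGR2HSV)
w=((h[...,1]<70)&(f[...,1]>120)).astype(np.uint8);w[238:]=0;w[:,370:]=0
cn=max(cv2.findContours(w,0,1)[0],key=cv2.contourArea);hull=cv2.convexHull(cn)[:,0]
q=plane(K,T,hull,.056)[:,:2]
A=np.c_[2*q,np.ones(len(q))];x=np.linalg.lstsq(A,(q**2).sum(1),rcond=None)[0];r=np.sqrt(x[2]+x[0]**2+x[1]**2);print('platter',x[:2],r,np.abs(np.linalg.norm(q-x[:2],axis=1)-r).max())
yaw=np.radians(np.mean([ang(b[2]-b[0]),ang(b[3]-b[1])]))
o=mid+.032*np.array([np.cos(yaw),np.sin(yaw)]);print('truck origin',o,'off',o-x[:2])
E
```

```text
phone top [[0.7975, 0.1453], [0.7568, 0.0055]] len 0.1456257359894724 mid [0.77714319 0.07543579] bottomfront mid [0.77575485 0.07537899] 0.14609728169441957
phone line 73.77476102225111
[[0.4709, 0.08], [0.5343, 0.0064], [0.5663, 0.1668], [0.6336, 0.0952]]
w 0.0971114761538613 0.09818633196875257 l 0.12900032683570858 0.13317350865422084
yaw sides 42.28351108066009 41.81286877767572 ends 40.7938607663289 43.24298111241755
bedmid [0.55124888 0.08709714]
cab front [[0.6171, 0.2019], [0.6727, 0.138]] 0.0846891137568509 ends 41.00929622621019
platter [0.56606488 0.11496378] 0.13916839519897997 0.0007163295134695602
truck origin [0.57501149 0.10852931] off [ 0.00894661 -0.00643447]
```

Phone middle at (0.777,0.0755), platter axis at (0.566,0.115) (radius 139 as given), truck heading 41.9°. Its centreline passes about 11 mm to the right of the axis. Needed turn: about -49.6°. I'll grasp the rim on the truck's left side (azimuth 131°), away from the phone, with the hand tilted 20° outward for clearance.

```bash
cat >> h.py <<'E'
PC=np.array([.566,.1145])
def rimpose(az,z=.036,back=0,tau=np.radians(20),r=.1375):
    a=np.radians(az);rh=np.array([np.cos(a),np.sin(a),0]);zh=np.array([0,0,1.])
    Z=-np.cos(tau)*zh-np.sin(tau)*rh;Y=-np.cos(tau)*rh+np.sin(tau)*zh;X=np.cross(Y,Z)
    # grasp line: jaw mid-plane through rim mid at z=.046
    m=np.array([*PC,0])+rh*r+zh*.046
    P=m+Z*((.046-z)/np.cos(tau))-Z*back
    return P,R.from_matrix(np.c_[X,Y,Z])
E
python3 - <<'E'
from h import *
from bench import sense
s=sense()
for b in(.2,.08,0):
    P,Rt=rimpose(131.5,back=b);print(P.round(4),Rt.as_euler('xyz').round(3));delta(s,P,Rt)
P,Rt=rimpose(82);print(P.round(4))
E
```

```text
[0.432  0.266  0.2239] [2.793 0.    0.724]
shift [-0.701  0.807 -0.471] turn [-0.0571 -0.0928 -0.2189] | mm [-210.4  242.1 -141.4] deg [-10.3 -16.7 -39.4] rows need 7.0
[0.4592 0.2352 0.1112] [2.793 0.    0.724]
shift [-0.611  0.704 -0.847] turn [-0.0571 -0.0928 -0.2189] | mm [-183.2  211.3 -254.2] deg [-10.3 -16.7 -39.4] rows need 7.6
[0.4773 0.2148 0.036 ] [2.793 0.    0.724]
shift [-0.55   0.636 -1.098] turn [-0.0571 -0.0928 -0.2189] | mm [-165.1  190.8 -329.3] deg [-10.3 -16.7 -39.4] rows need 8.3
[0.5846 0.2471 0.036 ]
```

>>> drive_tool(rows=[-0.5,0.58,0,-0.04,-0.066,-0.155,-0.2,-0.5,0.58,0,-0.04,-0.066,-0.155,-0.2,-0.5,0.58,0,-0.04,-0.066,-0.155,-0.2,-0.5,0.58,0,-0.04,-0.066,-0.155,-0.2,-0.5,0.58,0,-0.04,-0.066,-0.155,-0.2])

```text
clock: 18.5
ee_pos: [0.4905, 0.1984, 0.3655]
tcp_rot: [2.888, 0.016, 0.922]
wrist_force: [0.4, 0.7, 0.4]
grip_width: 0.0522
```

```bash
python3 - <<'E'
from h import *
from bench import sense
s=sense();print(s['ee_pos'],s['joint_positions'].round(2))
P,Rt=rimpose(131.5,back=.12);delta(s,P,Rt)
E
```

```text
[0.49049157 0.19840203 0.36549517] [ 0.38 -0.15  1.66 -0.22  1.51  1.03]
shift [-0.135  0.157 -0.722] turn [-0.017  -0.0259 -0.0626] | mm [ -40.4   47.1 -216.7] deg [ -3.1  -4.7 -11.3] rows need 4.5
```

>>> drive_tool(rows=[-0.135,0.157,-0.05,-0.017,-0.026,-0.063,-0.2,-0.135,0.157,-0.2,-0.017,-0.026,-0.063,-0.2,-0.135,0.157,-0.35,-0.017,-0.026,-0.063,-0.2,-0.135,0.157,-0.5,-0.017,-0.026,-0.063,-0.2,-0.135,0.157,-0.6,-0.017,-0.026,-0.063,-0.2])

```text
clock: 19.0
ee_pos: [0.4483, 0.2439, 0.1818]
tcp_rot: [2.793, 0.003, 0.722]
wrist_force: [0.4, -0.3, 0.5]
grip_width: 0.0521
```

>>> drive_tool(rows=[0,0,-0.06,0,0,0,-0.2,0,0,-0.06,0,0,0,-0.2,0,0,-0.06,0,0,0,-0.2])

```text
clock: 19.3
ee_pos: [0.4488, 0.2431, 0.1644]
tcp_rot: [2.793, 0.003, 0.72]
wrist_force: [-0.1, 0.4, 0.7]
grip_width: 0.0522
```

```bash
python3 - <<'E'
from h import *
s,f,K,T=snap('wrist','w20');print(s['ee_pos'],s['joint_positions'].round(2),np.abs(s['qvel']).max())
for b in(.06,.03,0):
    P,Rt=rimpose(131.5,back=b);delta(s,P,Rt)
print(proj(K,T,[[*(PC+.1375*np.array([np.cos(a),np.sin(a)])),.056] for a in np.radians([60,80,100,120,131.5])]).round(0).tolist())
snap('scene','s20');f=load('s20')[0];cv2.imwrite('pics/s20z.png',cv2.resize(f[100:280,270:490],None,fx=3.5,fy=3.3,interpolation=cv2.INTER_CUBIC))
E
```

```text
[0.44883235 0.24312463 0.16444965] [ 0.57 -0.01  1.93 -0.37  1.2   1.55] 0.03532480023123603
shift [ 0.05  -0.043 -0.24 ] turn [ 0.0006 -0.0009  0.0013] | mm [ 14.9 -13.  -72.1] deg [ 0.1 -0.2  0.2] rows need 1.5
shift [ 0.072 -0.069 -0.334] turn [ 0.0006 -0.0009  0.0013] | mm [  21.7  -20.7 -100.3] deg [ 0.1 -0.2  0.2] rows need 2.1
shift [ 0.095 -0.095 -0.428] turn [ 0.0006 -0.0009  0.0013] | mm [  28.5  -28.4 -128.4] deg [ 0.1 -0.2  0.2] rows need 2.7
[[418.0, 42.0], [374.0, 68.0], [339.0, 112.0], [320.0, 165.0], [317.0, 196.0]]
```

View pics/w20.png

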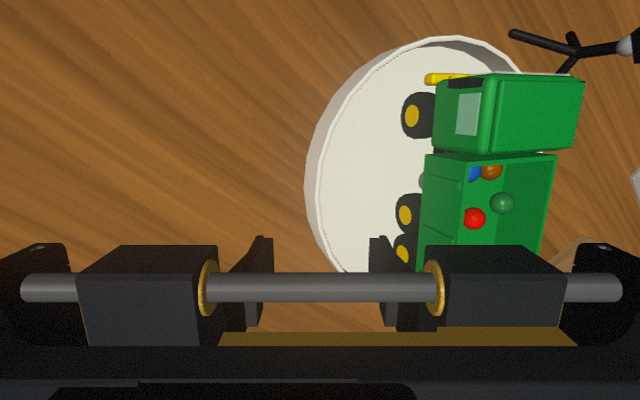

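View pics/s20z.png

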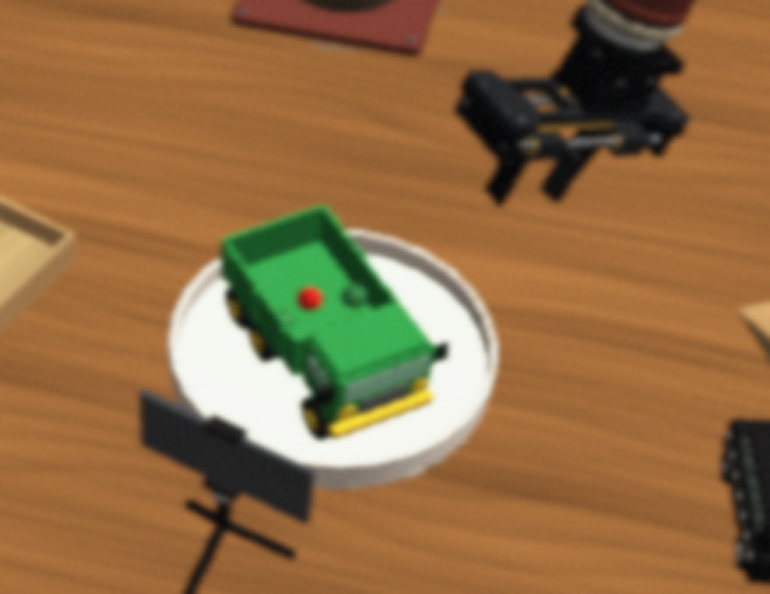

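The rim passes at about (318,165) in the wrist view, as predicted (320,165), between the open fingers. Descending along the tool axis.

>>> drive_tool(rows=[0.04,-0.035,-0.13,0,0,0.001,-0.2,0.05,-0.043,-0.24,0,0,0.001,-0.2,0.064,-0.059,-0.3,0,0,0.001,-0.2,0.064,-0.059,-0.3,0,0,0.001,-0.2], force=20)

```text
clock: 19.8
ee_pos: [0.4684, 0.2252, 0.0748]
tcp_rot: [2.793, 0.003, 0.723]
wrist_force: [-0.1, 0.2, 0.2]
grip_width: 0.052
```

```bash
python3 - <<'E'
from h import *
s,f,K,T=snap('wrist','w21');print(s['ee_pos'],s['wrist_force'],np.abs(s['qvel']).max())
P,Rt=rimpose(131.5);delta(s,P,Rt)
print(proj(K,T,[[*(PC+.1375*np.array([np.cos(a),np.sin(a)])),.056] for a in np.radians([80,100,110,120,131.5])]).round(0).tolist())
snap('scene','s21');f=load('s21')[0];cv2.imwrite('pics/s21z.png',cv2.resize(f[100:280,270:490],None,fx=3.5,fy=3.3,interpolation=cv2.INTER_CUBIC))
E
```

```text
[0.46838299 0.22521842 0.07475491] [-0.14604084  0.16138139  0.2105301 ] 0.040062637918928376
shift [ 0.03  -0.035 -0.129] turn [ 0.0005 -0.0008  0.0006] | mm [  8.9 -10.5 -38.8] deg [ 0.1 -0.1  0.1] rows need 0.8
[[410.0, 53.0], [359.0, 118.0], [341.0, 157.0], [330.0, 196.0], [325.0, 240.0]]
```

View pics/w21.png

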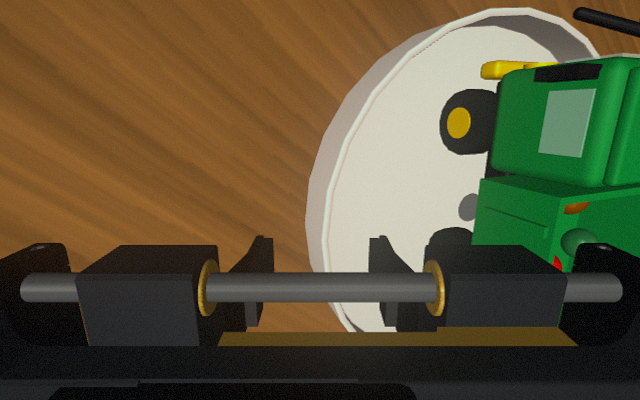

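View pics/s21z.png

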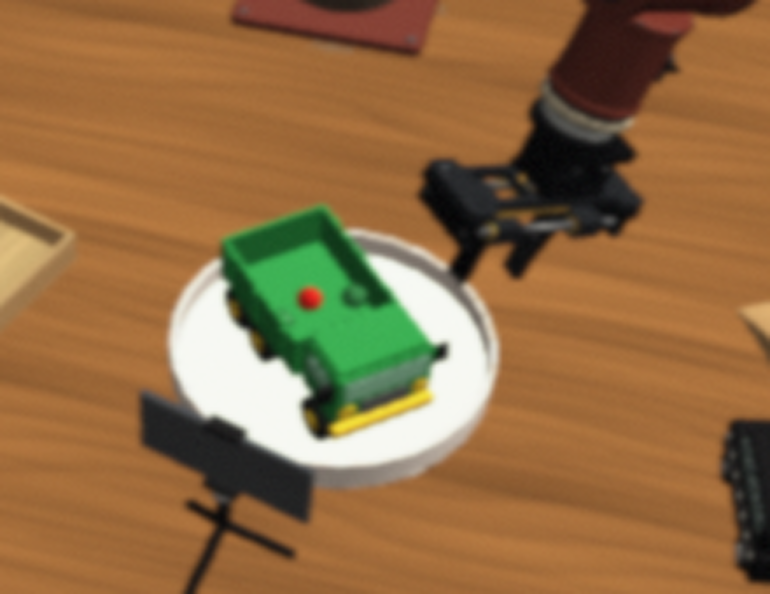

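The rim lies between the fingers and the hand is clear of the truck. Final descent.

>>> drive_tool(rows=[0.012,-0.014,-0.05,0,0,0,-0.2,0.022,-0.026,-0.095,0,0,0,-0.2,0.03,-0.034,-0.122,0,0,0,-0.2,0.03,-0.034,-0.122,0,0,0,-0.2])

```text
clock: 20.3
ee_pos: [0.4786, 0.2161, 0.0403]
tcp_rot: [2.792, -0.001, 0.723]
wrist_force: [-0.4, 0.2, -0.6]
grip_width: 0.0519
```

```bash
python3 - <<'E'
from h import *
s,f,K,T=snap('wrist','w22');print(s['ee_pos'],s['wrist_force'],np.abs(s['qvel']).max())
P,Rt=rimpose(131.5);delta(s,P,Rt)
print(proj(K,T,[[*(PC+.1375*np.array([np.cos(a),np.sin(a)])),.056] for a in np.radians([80,100,110,120,131.5])]).round(0).tolist())
snap('scene','s22');f=load('s22')[0];cv2.imwrite('pics/s22z.png',cv2.resize(f[100:280,270:490],None,fx=3.5,fy=3.3,interpolation=cv2.INTER_CUBIC))
E
```

```text
[0.4786326  0.21609447 0.04030508] [-0.37890372  0.1831032  -0.61693935] 0.01641663189090714
shift [-0.004 -0.004 -0.014] turn [-0.0001  0.0002  0.0005] | mm [-1.3 -1.3 -4.3] deg [-0.   0.   0.1] rows need 0.1
[[429.0, 43.0], [365.0, 123.0], [343.0, 171.0], [330.0, 219.0], [324.0, 271.0]]
```

View pics/w22.png

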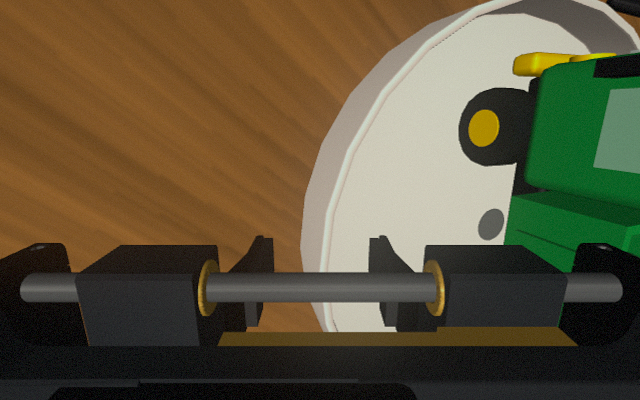

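View pics/s22z.png

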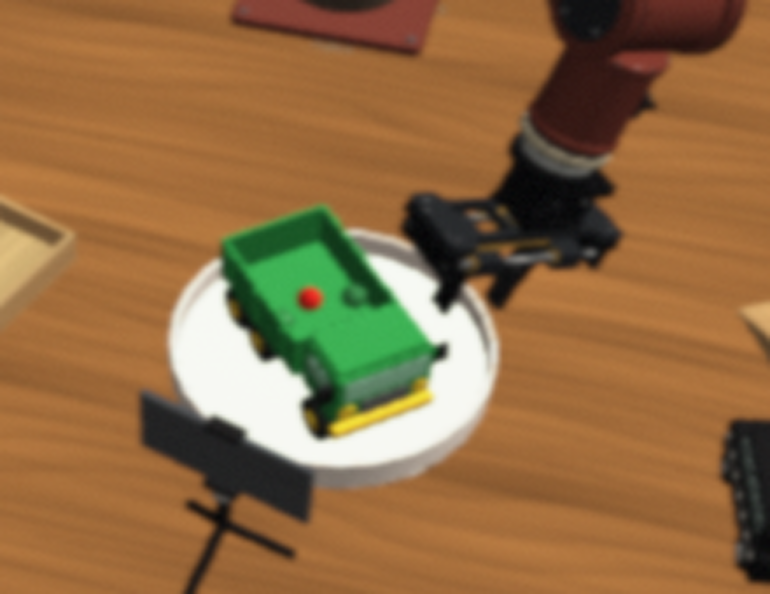

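Rim centred and truck clear. Closing on the rim.

>>> drive_tool(rows=[-0.003,-0.003,-0.01,0,0,0,1,-0.003,-0.003,-0.01,0,0,0,1,-0.003,-0.003,-0.01,0,0,0,1,-0.003,-0.003,-0.01,0,0,0,1,-0.003,-0.003,-0.01,0,0,0,1], force=20)

```text
clock: 20.9
ee_pos: [0.4783, 0.2158, 0.0384]
tcp_rot: [2.792, -0.002, 0.723]
wrist_force: [0.9, 0.1, -0.1]
grip_width: 0.0198
```

>>> drive_tool(rows=[0,0,0,0,0,0,1,0,0,0,0,0,0,1,0,0,0,0,0,0,1])

```text
clock: 21.2
ee_pos: [0.4791, 0.2152, 0.0389]
tcp_rot: [2.79, -0.002, 0.723]
wrist_force: [2.6, -4.6, -0.9]
grip_width: 0.0096
```

```bash
python3 - <<'E'
from h import *
s,f,K,T=snap('wrist','w23');print(s['ee_pos'],s['tcp_rot'],s['wrist_force'],s['ft_torque'],s['grip_width'])
E
```

```text
[0.47910906 0.21518973 0.03885039] [ 2.79038275e+00 -2.35164328e-03  7.23219062e-01] [ 2.55989555 -4.60261759 -0.92707225] [-0.3690439  -0.12173517 -0.01550184] 0.009637232937884897
```

View pics/w23.png

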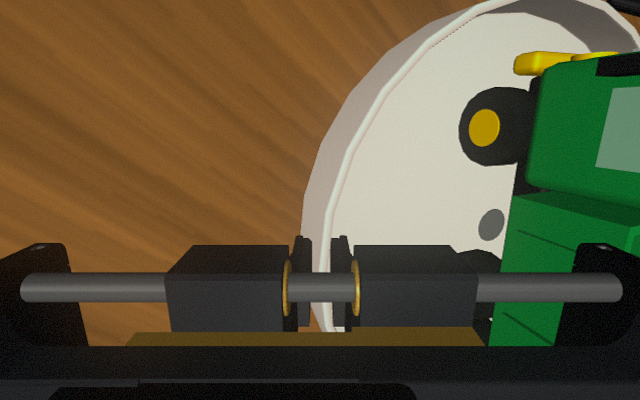

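Held: the opening of 9.6 mm fits a 5 mm rim pinched at 20°. Computing the arc.

```bash
cat > arc.py <<'E'
from h import *
from bench import sense
import sys
s=sense();p=s['ee_pos'][:2]-PC
print('r',np.linalg.norm(p).round(4),'az',np.degrees(np.arctan2(p[1],p[0])).round(2),'j',s['joint_positions'].round(2),'F',s['wrist_force'].round(1),'w',round(s['grip_width'],4),'z',s['ee_pos'][2].round(4),'rot',s['tcp_rot'].round(3))
for f in map(float,sys.argv[1:]):
    a=np.radians(f);Rm=np.array([[np.cos(a),-np.sin(a)],[np.sin(a),np.cos(a)]]);d=(Rm@p-p)/.3
    print(f,d.round(3),round(f/180,4))
E
python3 arc.py -2 -5 -8.5 -12.5 -16
```

```text
r 0.133 az 130.79 j [ 0.49  0.19  1.99 -0.43  0.92  1.59] F [ 4.  -4.1 -0.6] w 0.0099 z 0.0388 rot [ 2.79e+00 -2.00e-03  7.23e-01]
-2.0 [0.012 0.01 ] -0.0111
-5.0 [0.03  0.024] -0.0278
-8.5 [0.053 0.039] -0.0472
-12.5 [0.08  0.055] -0.0694
-16.0 [0.104 0.067] -0.0889
```

>>> drive_tool(rows=[0.012,0.01,0,0,0,-0.0111,1,0.03,0.024,0,0,0,-0.0278,1,0.053,0.039,0,0,0,-0.0472,1,0.08,0.055,0,0,0,-0.0694,1,0.104,0.067,0,0,0,-0.0889,1])

```text
clock: 21.75
ee_pos: [0.5108, 0.2352, 0.0389]
tcp_rot: [2.79, -0.002, 0.441]
wrist_force: [1.3, -2.6, 0.2]
grip_width: 0.0096
```

```bash
python3 arc.py -3 -6 -9 -12 -15; python3 - <<'E'
from h import *
snap('scene','s24');f=load('s24')[0];cv2.imwrite('pics/s24z.png',cv2.resize(f[100:280,270:490],None,fx=3.5,fy=3.3,interpolation=cv2.INTER_CUBIC))
E
```

```text
r 0.1328 az 114.59 j [ 0.5   0.33  1.81 -0.41  1.06  1.84] F [ 1.3 -2.6  0.2] w 0.0096 z 0.0389 rot [ 2.79e+00 -2.00e-03  4.41e-01]
-3.0 [0.021 0.009] -0.0167
-6.0 [0.043 0.017] -0.0333
-9.0 [0.065 0.024] -0.05
-12.0 [0.088 0.029] -0.0667
-15.0 [0.11  0.034] -0.0833
```

View pics/s24z.png

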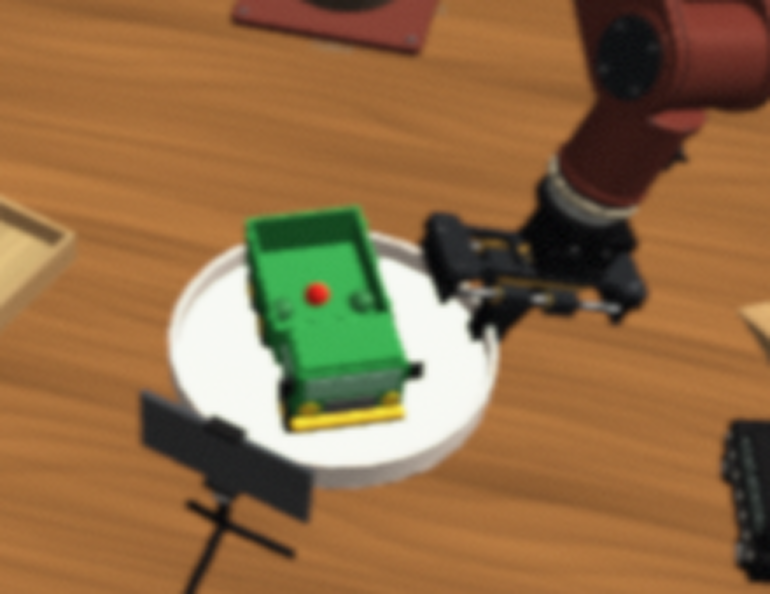

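The truck is turning with the platter and the marbles stay put. Continuing.

>>> drive_tool(rows=[0.021,0.009,0,0,0,-0.0167,1,0.043,0.017,0,0,0,-0.0333,1,0.065,0.024,0,0,0,-0.05,1,0.088,0.029,0,0,0,-0.0667,1,0.11,0.034,0,0,0,-0.0833,1])

```text
clock: 22.3
ee_pos: [0.5452, 0.2454, 0.0389]
tcp_rot: [2.789, -0.004, 0.175]
wrist_force: [1.0, -3.4, 0.3]
grip_width: 0.0096
```

```bash
python3 arc.py -3 -6 -9 -12 -15 -18
```

```text
r 0.1326 az 99.02 j [ 0.48  0.46  1.63 -0.37  1.18  2.04] F [ 1.  -3.4  0.3] w 0.0096 z 0.0389 rot [ 2.789 -0.004  0.175]
-3.0 [0.023 0.003] -0.0167
-6.0 [0.046 0.005] -0.0333
-9.0 [0.069 0.005] -0.05
-12.0 [0.092 0.005] -0.0667
-15.0 [0.115 0.003] -0.0833
-18.0 [0.138 0.   ] -0.1
```

>>> drive_tool(rows=[0.023,0.003,0,0,0,-0.0167,1,0.046,0.005,0,0,0,-0.0333,1,0.069,0.005,0,0,0,-0.05,1,0.092,0.005,0,0,0,-0.0667,1,0.115,0.003,0,0,0,-0.0833,1])

```text
clock: 22.8
ee_pos: [0.5798, 0.246, 0.0389]
tcp_rot: [2.789, -0.003, -0.088]
wrist_force: [-0.8, -2.2, 1.2]
grip_width: 0.0095
```

>>> drive_tool(rows=[0,0,0,0,0,0,1,0,0,0,0,0,0,1])

```text
clock: 23.0
ee_pos: [0.5797, 0.246, 0.0389]
tcp_rot: [2.789, -0.003, -0.087]
wrist_force: [-1.1, -0.4, 1.2]
grip_width: 0.0097
```

```bash
python3 arc.py -1 -2; python3 - <<'E'
from h import *
snap('scene','s25');snap('top','t25');snap('wrist','w25');f=load('s25')[0];cv2.imwrite('pics/s25z.png',cv2.resize(f[140:260,300:420],None,fx=6,fy=5,interpolation=cv2.INTER_CUBIC))
f=load('t25')[0];cv2.imwrite('pics/t25z.png',cv2.resize(f[130:260,235:335],None,fx=7,fy=4.6,interpolation=cv2.INTER_CUBIC))
E
```

```text
r 0.1323 az 84.06 j [ 0.44  0.58  1.47 -0.32  1.29  2.22] F [-1.1 -0.4  1.2] w 0.0097 z 0.0389 rot [ 2.789 -0.003 -0.087]
-1.0 [ 0.008 -0.001] -0.0056
-2.0 [ 0.015 -0.002] -0.0111
```

View pics/s25z.png

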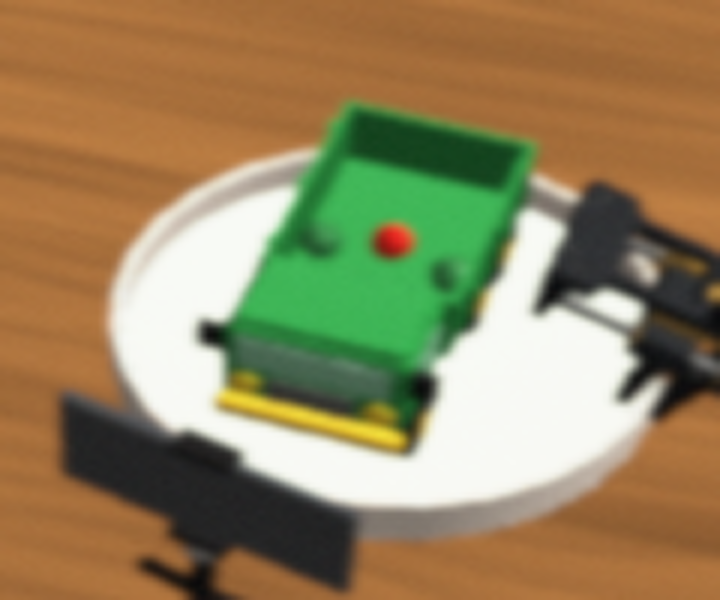

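View pics/t25z.png

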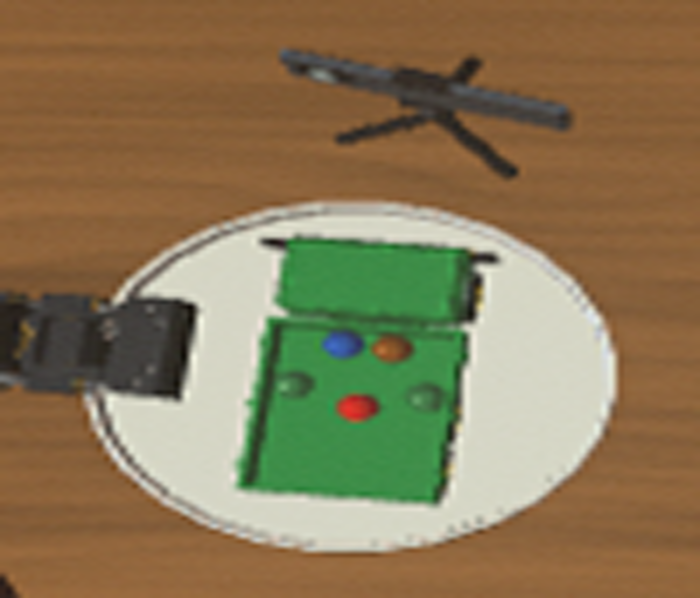

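View pics/w25.png

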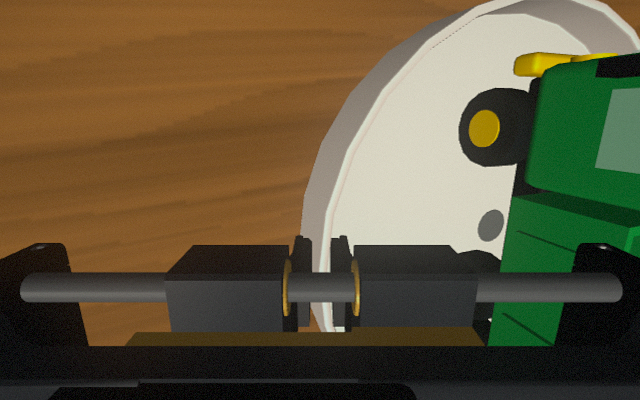

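The wrist view is the same as at the grasp, so the rim has not slipped. Checking the heading from the top view: bed corners (269.3,236.1), (297.6,239.1), (301.7,201.7), (273.3,199.1).

```bash
python3 - <<'E'
from h import *
f,K,T=load('t25');g=lambda p,z:plane(K,T,p,z)[:,:2]
ang=lambda d:np.degrees(np.arctan2(d[1],d[0]))
b=g([(269.3,236.1),(297.6,239.1),(273.3,199.1),(301.7,201.7)],.125);c=g([(275.4,181.7),(302.9,183.9)],.141)
print('sides',ang(b[2]-b[0]),ang(b[3]-b[1]),'ends',ang(b[1]-b[0])+90,ang(b[3]-b[2])+90,ang(c[1]-c[0])+90)
ph=g([(275.4,140.9),(316.4,155.7)],.186);print('phone',ph.mean(0),np.linalg.norm(ph[0]-ph[1]))
mid=b.mean(0);
ph2=np.array([.777,.0755])
for yd in(ang((b[2]+b[3]-b[0]-b[1])),-4.6):
  y=np.radians(yd);u=np.array([np.cos(y),np.sin(y)]);v=np.array([-u[1],u[0]])
  o=mid+.032*u
  for p in(ph.mean(0),ph2):print(yd,'origin',o,'phone in truck',(p-o)@u,(p-o)@v)
# from wrist-based model
oc=np.array([.575,.1085])-PC;a=np.radians(-46.6);o=PC+np.array([[np.cos(a),-np.sin(a)],[np.sin(a),np.cos(a)]])@oc;y=np.radians(41.9-46.6);print('model',o,(ph2-o)@[-np.sin(y),np.cos(y)],'o-c',o-PC)
E
```

```text
sides -4.174244333246905 -4.57706465728446 ends -4.634047439597353 -3.8481730661289077 -3.2015205445098474
phone [0.77269409 0.06963201] 0.15082852662755145
-4.376707808463728 origin [0.56365855 0.09992208] phone in truck 0.21073750616293235 -0.014249467822678646
-4.376707808463728 origin [0.56365855 0.09992208] phone in truck 0.2145830520621218 -0.008069987600119862
-4.6 origin [0.56364879 0.09979775] phone in truck 0.21079119546799635 -0.01330336929692486
-4.6 origin [0.56364879 0.09979775] phone in truck 0.2146126296539683 -0.00710894923964325
model [0.56782434 0.1038383 ] -0.011103470488338424 o-c [ 0.00182434 -0.0106617 ]
```

The phone is about 11–14 mm to the right of the truck's line, so about 3° more clockwise.

>>> drive_tool(rows=[0.008,-0.001,0,0,0,-0.006,1,0.016,-0.002,0,0,0,-0.012,1,0.024,-0.003,0,0,0,-0.018,1,0.024,-0.003,0,0,0,-0.018,1,0.024,-0.003,0,0,0,-0.018,1])

```text
clock: 23.65
ee_pos: [0.5866, 0.2451, 0.0389]
tcp_rot: [2.789, -0.003, -0.143]
wrist_force: [-0.1, -0.8, 2.0]
grip_width: 0.0095
```

>>> drive_tool(rows=[0,0,0,0,0,0,1,0,0,0,0,0,0,1,0,0,0,0,0,0,1,0,0,0,0,0,0,1])

```text
clock: 24.05
ee_pos: [0.5866, 0.2451, 0.039]
tcp_rot: [2.789, -0.003, -0.143]
wrist_force: [-0.2, -1.0, 1.2]
grip_width: 0.0096
```

```bash
python3 arc.py; python3 - <<'E'
from h import *
from bench import sense
s,f,_,_=snap('top','t26');cv2.imwrite('pics/t26z.png',cv2.resize(f[130:270,235:435],None,fx=4,fy=4,interpolation=cv2.INTER_CUBIC))
s=sense();print(np.abs(s['qvel']).max(),s['clock'],s['wrist_force'])
E
```

```text
r 0.1322 az 81.04 j [ 0.43  0.6   1.43 -0.31  1.32  2.25] F [-0.2 -1.   1.2] w 0.0096 z 0.039 rot [ 2.789 -0.003 -0.143]
0.0010444380430530335 24.1 [ 0.19479402 -1.37088392  1.04187181]
```

View pics/t26z.png

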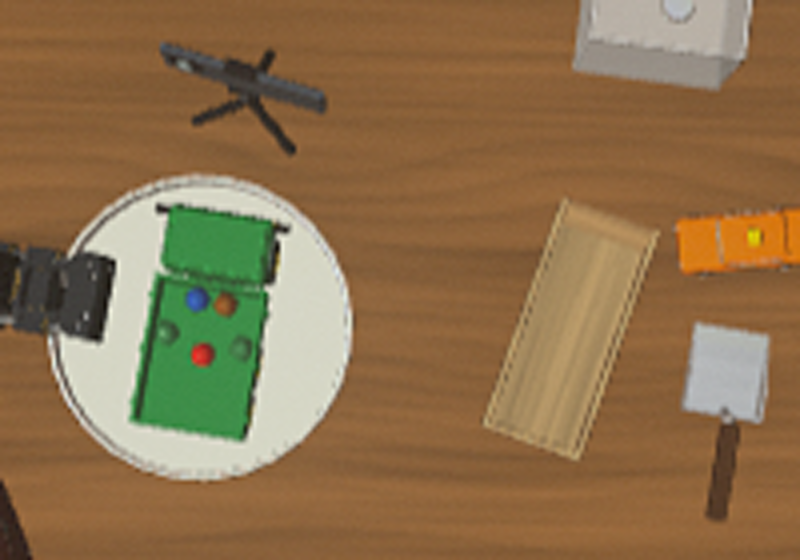

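The top view shows the truck's line running to the phone's middle, all five marbles in the bed, the scoop flat, the bystanders in place and the arm still. Handing in.

```bash
python3 -c "
from bench import *
print(hand_in()); print(sense()['clock'])"
```

```text
the job is handed in; nothing more can be done
None
the job is handed in; nothing more can be done
```

The job is handed in at about 24 s of the 72 s allowed. All five marbles are in the truck's bed, and the gripper is still holding the rim with the truck facing the phone.

**What I did**
- I scooped all five marbles from the tray and tipped them into the bed with no spill.
- I laid the scoop back within a few millimetres of its starting place and let go. The pictures show it lying flat.
- I pinched the rim on the truck's left side with the hand leaning 20° outward, and turned the platter about 50° clockwise with no sign of slipping.

**Last checks**
- **Aim:** before the last 3° turn, the top and wrist cameras put the phone between 7 and 14 mm off the truck's line. They disagreed by about 6 mm on where the phone's middle is. After the turn I checked only by eye: in the top view the bed's centreline runs to the phone's middle, well inside the 25 mm allowed.
- **Truck position:** the truck stands about 11–15 mm off the axis, against the 30 mm allowed. It has been a centimetre or so off since the start.
- **Grip:** the jaws were set to 20 N and the opening held steady at 9.6 mm. I could not read the contact force at the fingers directly.
- **Stillness:** arm joint speeds were about 0.001 rad/s.
- **Surroundings:** the tray is empty. The taxi and phone show in the last view, in place. The van, ramp and dish were outside it, but nothing went near the van or ramp, and the dish looked in place when I let go of the scoop.

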